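Post an empty fuel tin through the sprung flap of a swivelling collection box

TASK

The blue collection box for empty fuel tins has been left turned aside: turn it by the black knob on its top, click by click, until its flap is back in line with the red arrow on the base. Then push the orange tin right through the sprung flap so that it lies inside the box and the flap has snapped shut behind it. Leave the jar, the mug and the wrench where they are.

Things in the scene. Friction and masses are not known exactly. Their poses are not given: they have to be found in the camera images.
- base: Dark swivel base, fixed to the table: disc 304 mm across, 30 mm high, origin at the centre of its underside, on the vertical swivel axis. A red arrow on a tab in front of the disc lies along the base's own -x axis, reaching 178 mm from the axis. White ticks every 30 degrees on its rim.
- drum (a joint): Turn of the blue box, rad: 0 when the flap lines up with the red arrow (box axes = base axes), positive counter-clockwise from above, stops at -0.8 and 2.8. It clicks every 30 degrees (0.524 rad) from 0, and springs to the nearest click when let go; about 7 N sideways at the knob takes it over a click. It starts 2 to 4 clicks to the positive side.
- box_top (a point): Centre of the swivel axis on the flat top of the blue sheet-steel box, 264 mm above the table, turning with the box. The box runs from 100 mm on the flap side (its -x) to 110 mm behind (+x), and is 160 mm wide (y). Its upper front edge is cut off by the sloping face with the flap. Inside it is clear down to 43 mm above the table.
- knob (a point): Point on the axis of the upright round black knob on the box, 28 mm above the box's top (292 mm above the table), to be pinched from above. The knob is 22 mm thick, its upper end 312 mm above the table; it is 65 mm from the swivel axis on the side away from the flap (the box's +x) and turns with the box.
- mouth (a point): Centre of the yellow-edged flap opening, in the sloping face, 64 mm from the swivel axis on the box's -x side, 243 mm above the table. The face slopes 30 degrees from level, rising towards the box's +x, 84 mm long up the slope; straight in is along +x and down, 30 degrees from vertical. The opening is 72 mm wide (along y) and 38 mm high along the slope.
- chute_end (a point): Inner end of the chute floor, middle of its width, inside the box. The flat floor runs 50 mm straight in (square to the sloping face) from the lower edge of the opening, 19 mm below the opening's centre along the slope; low cheeks 72 mm apart guide the sides.
- flap (a joint): Sprung aluminium flap over the opening, rad: 0 shut, 1.5 wide open. Hinged at the opening's upper edge, 37 mm long, swings inwards only; 2 N at its middle starts it, 6 N wide open, more nearer the hinge. It grips a tin left part-way in. It snaps shut once the tin's rear end is about 37 mm inside the face. Too narrow for fingers around the tin; shut fingers can follow it in.
- tin_mid (a point): Centre of the empty flat fuel tin, half-way up: orange, upright on the table, 26 mm thick (its x), 58 mm wide (its y), 140 mm tall (z), about 110 g, with a white label round it and a flat white cap 36 x 20 mm, 8 mm high, as its upper end. 70 mm from this point to each end.
- jar: Bystander: closed amber glass jar, 66 mm diameter, 100 mm tall, origin at the centre of its underside.
- mug: Bystander: steel mug, 72 mm diameter, 80 mm tall, origin at the centre of its underside.
- wrench: Bystander: wrench lying flat, 190 mm long along its x axis.
There are look-alikes about, which are no part of the job. Of the things like the part that bears tin_mid, leave any that is pink; of the rest the smaller one is meant.

How it is judged:
By the outcome, as a careful person would: the job done as asked, in the order asked, and still so for the second after the job is handed in, with the robot touching nothing.
It also fails if it takes over 72 s, if anything falls off the work surface, if the arm or the gripper's body presses on something with over 40 N, if the wrist force passes 120 N, or if a joint passes its speed limit or range.

ROBOT

A 7-joint arm with a two-finger parallel gripper is mounted at the origin on the work surface. World frame = base frame: x ahead of the robot, y to its left, z up, the work surface at z = 0. Lengths are in m, angles in degrees, forces in N, time in s.
With the tool pointing down it reaches from about 0.35 to 0.9 m from the base axis. Payload 8.1 kg.
Tool frame: the origin (TCP) lies between the finger pads; the fingertips stand 14 mm ahead of it and the grasp point (between the pads) lies 5 mm behind it; z points along the fingers, y is the direction in which the jaws open and shut (so a half turn about z gives the same grasp; the last joint's range is limited). The gripper opens to 85 mm and grips with 20 to 120 N. Pads are 22 mm wide; open, the fingers measure 114 mm over their backs; the gripper's body (76 mm by 85 mm) begins 54 mm behind the grasp point. The pads swing forward as they close: fully open they stand 13 mm farther back than shut.
Start: joints at [68.148, 24.895, 1.432, 90.138, -0.665, 64.973, -4.303], TCP at [0.172, -0.601, 0.214] pointing down, gripper open.
Joint ranges: [-149.89, 149.89], [-25.12, 119.58], [-72.63, 75.52], [4.76, 147.25], [-75.54, 255.54], [6.69, 114.76], [-157.13, 157.13]. Speed limits (degrees/s): [127.2, 127.2, 172.46, 172.46, 180, 180, 180].

INTERFACE

Orientations are given as [roll, pitch, yaw] about the fixed x, y, z axes, in that order (R = Rz(yaw) Ry(pitch) Rx(roll)).
In Python, from bench import * gives the robot as it stands.
- The arm moves only by the tool move_arm, never from a script. Its argument "deltas" is a list of rows, each an object of numbers: "x", "y", "z": the shift along the tool's x, y, z in mm; "ax", "ay", "az": the turn, a rotation vector about the tool's x, y, z in degrees. A call has 1 to 8 rows; each row shifts and turns the pose as measured when the row begins, along the tool's axes as they then stand; what a row does not reach is not made up. A row lasts 1/10 s, in which the tool goes at most 50 mm and 8.59 degrees, less where a joint would pass 70% of its speed; a pose out of reach is approached as far as the arm can. A call with a gripper value outside its range is refused whole. "hand" is the finger opening in mm, from 0 to 85.4, set as the call begins (left out, the last holds). The fingers move at their own pace and stop on an object; "grip_force" is the grip in N (left out, the last holds). Time passes only in rows, so rows that do not move let the fingers close. It gives the time, the measured TCP pose, the force and the opening at its end, in the units of the state.
- sense(): the state, without advancing time (a new reading comes with each control period).
- get_image(name): name is "scene" or "top"; returns a dict with "frame" (384x512x3 uint8, red, green, blue), "fx", "fy", "cx", "cy" (pixels), "xyz" and "attitude" of the camera in the world. Camera axes: x right, y up, looking along -z (the intrinsics and any distortion apply to the point x, -y, -z); pixel columns grow to the right and rows downward; lengths in m; the calibration is good to about 2 mm. A picture is of the moment at which its call begins. There is no depth.
- hand_in(): hands the job in, once; it reports no verdict.
The state is a dict: "t": time; "joints": joint angles; "dq": joint speeds; "tau": joint torques, N m; "position": TCP position; "ee_rot": TCP orientation; "ft_force": force on the tool from outside, world axes, zero at the start; "wrist_torque": the same for the moment, N m; "grip_width": finger opening in m.
Only numpy, scipy, OpenCV 4.12 (cv2) and the standard library are available. Lean on these libraries where they do the work, as an engineer would, in place of code of your own. Each camera call takes 0.05 s, during which the arm holds its last target.

## Working session

There is one attempt and no reset: what is moved stays moved. The work goes in short steps, Python scripts to look and compute and a tool call to move; the robot and the scene stay as the last step left them, time stands still between calls to the robot, and variables do not carry over. Pictures are saved under pics/ and viewed, and the job is handed in when it is done.

Besides the shell and the picture viewer there is one more tool, called after "Call:" as a command line: name --argument value ..., lists and objects as JSON in quotes. move_arm: Moves the arm, as the interface text tells. Its arguments: {"type":"object","properties":{"deltas":{"type":"array","items":{"type":"object","properties":{"x":{"type":"number"},"y":{"type":"number"},"z":{"type":"number"},"ax":{"type":"number"},"ay":{"type":"number"},"az":{"type":"number"}}}},"hand":{"type":"number"},"grip_force":{"type":"number"}},"required":["deltas"]}

```bash
mkdir -p pics; ls; python3 - <<'E'
from bench import *
import cv2
print(sense())
for n in("scene","top"):
    d=get_image(n); print(n,{k:v for k,v in d.items() if k!="frame"})
    cv2.imwrite(f"pics/{n}0.png",cv2.resize(d["frame"][:,:,::-1],(800,600),interpolation=cv2.INTER_CUBIC))
    cv2.imwrite(f"pics/{n}0_raw.png",d["frame"][:,:,::-1])
E
```

```text
pics
{'t': 0.0, 'joints': array([68.14453601, 24.93758422,  1.43054864, 90.19007372, -0.66460391,
       64.97326772, -4.30211954]), 'dq': array([ 0.11869534, -0.04798634,  0.14154038, -0.02789462,  0.00612644,
        0.00324033, -0.05295044]), 'tau': array([-2.25876072e-03, -6.70481515e+01,  1.02359667e+00, -3.16210914e+01,
        1.55237928e-02,  1.24443567e-02, -8.28310135e-06]), 'position': array([ 0.1718264 , -0.60035088,  0.21290709]), 'ee_rot': array([-1.79907754e+02,  8.30811827e-03,  1.59739887e+01]), 'ft_force': array([-0.62069186,  0.59117678, -0.79622636]), 'wrist_torque': array([-0.05031314,  0.03452688, -0.02213552]), 'grip_width': 0.08485027508155382}
scene {'fx': 374.7864178429006, 'fy': 374.7864178429006, 'cx': 259.8023005706203, 'cy': 185.56168156409882, 'xyz': array([1.21186556, 0.55557546, 0.89669714]), 'attitude': array([ 49.24627491,  -0.41807083, 128.71712688])}
top {'fx': 478.7362166409005, 'fy': 478.7362166409005, 'cx': 248.82910267166415, 'cy': 195.6106023060384, 'xyz': array([0.26109102, 0.01515347, 1.66415717]), 'attitude': array([ 11.94692879,   0.12344951, -84.24287815])}
```

View pics/scene0.png

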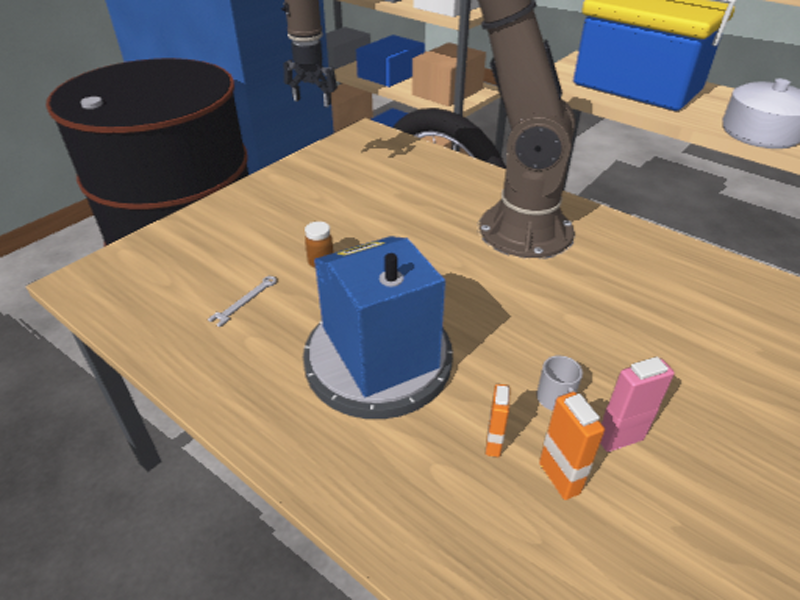

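View pics/top0.png

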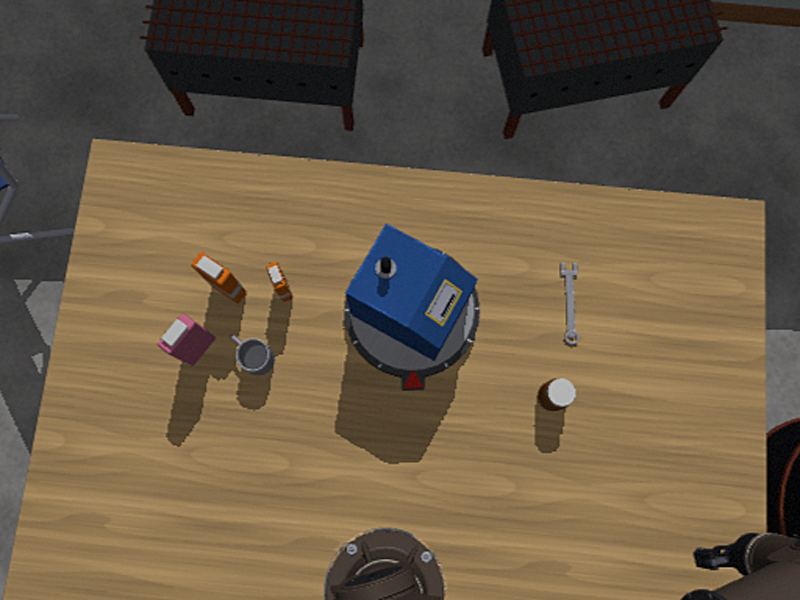

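The top view shows three tin-like things: pink (185,338), larger orange (218,277) and smaller orange (279,282). The smaller orange fits, because it isn't pink and is the smaller of the rest. In the scene view it is at (497,420). I'll enlarge crops to confirm this and pick points.

```bash
cat > h.py <<'E'
import numpy as np, cv2
from scipy.spatial.transform import Rotation as R
from bench import *
def cam(n):
    d=get_image(n); d["R"]=R.from_euler("xyz",d["attitude"],degrees=True).as_matrix(); return d
def proj(d,P):
    p=(np.asarray(P,float)-d["xyz"])@d["R"]; return np.stack([d["cx"]+d["fx"]*p[...,0]/-p[...,2], d["cy"]-d["fy"]*p[...,1]/-p[...,2]],-1)
def ray(d,uv):
    u,v=uv; r=d["R"]@np.array([(u-d["cx"])/d["fx"],-(v-d["cy"])/d["fy"],-1]); return r/np.linalg.norm(r)
def atz(d,uv,z):
    r=ray(d,uv); return d["xyz"]+r*(z-d["xyz"][2])/r[2]
def tri(d1,a,d2,b):
    A=[];y=[]
    for d,uv in((d1,a),(d2,b)):
        r=ray(d,uv); M=np.eye(3)-np.outer(r,r); A.append(M); y.append(M@d["xyz"])
    s=np.linalg.lstsq(np.vstack(A),np.hstack(y),rcond=None); P=s[0]
    return P,[np.round(proj(d,P)-uv,1) for d,uv in((d1,a),(d2,b))]
def crop(d,u0,v0,w,h,k,name):
    c=d["frame"][v0:v0+h,u0:u0+w,::-1]
    c=cv2.resize(c,None,fx=k,fy=k,interpolation=cv2.INTER_NEAREST)
    for i in range(0,w,10): cv2.putText(c,str(u0+i),(i*k,10),0,.35,(255,255,255),1); cv2.line(c,(i*k,12),(i*k,18),(255,255,255),1)
    for i in range(0,h,10): cv2.putText(c,str(v0+i),(0,i*k+4),0,.35,(255,255,255),1)
    cv2.imwrite(f"pics/{name}.png",c)
E
python3 - <<'E'
from h import *
t=cam("top");s=cam("scene")
crop(t,210,135,110,120,5,"t_box")
crop(t,95,150,100,100,6,"t_tins")
crop(s,190,145,105,125,5,"s_box")
crop(s,295,225,140,100,5,"s_tins")
E
```

```text
(no output)
```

View pics/t_box.png

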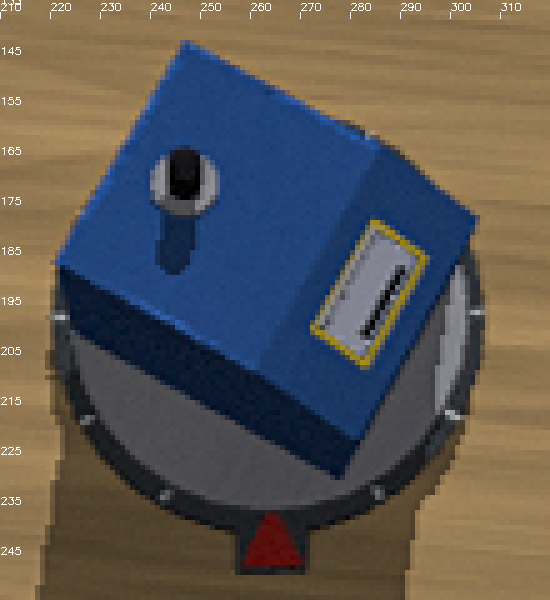

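View pics/t_tins.png

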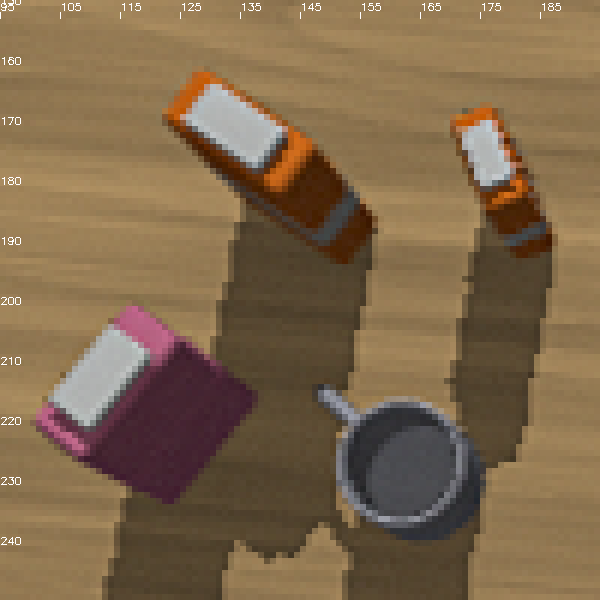

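View pics/s_box.png

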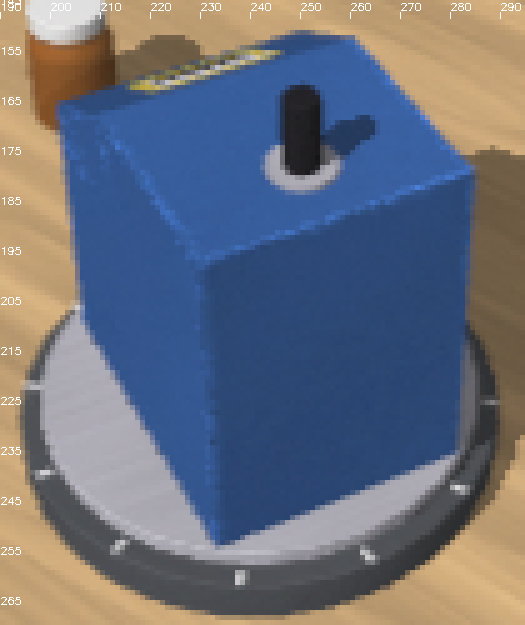

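View pics/s_tins.png

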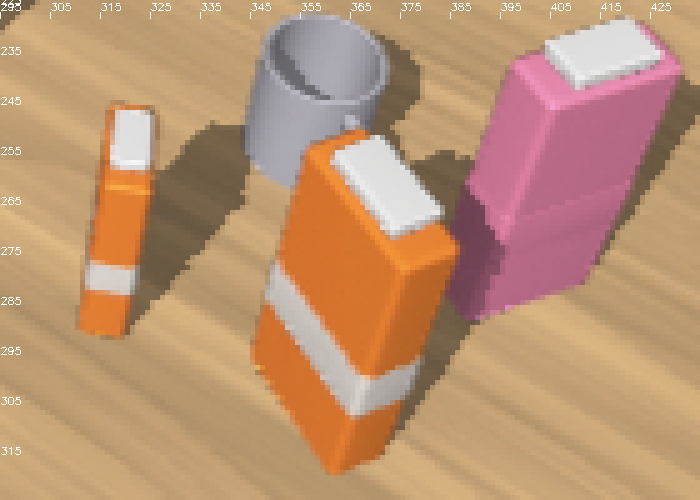

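```bash
python3 - <<'E'
from h import *
from scipy.optimize import least_squares
t=cam("top");s=cam("scene")
print("tin cap",tri(t,(176.3,175.3),s,(321.4,252.8)))
print("knob top",tri(t,(246.8,166.4),s,(250.2,163.4)))
# box corners: front face lower edge: centre at -64 -42cos30 =-100.4, 243-21=222
fx=-64-42*np.cos(np.pi/6); fz=.243-.021; rx=-64+42*np.cos(np.pi/6)
C={'bl':(110,80,264),'br':(110,-80,264),'rl':(rx,80,264),'rr':(rx,-80,264),'fl':(fx,80,222),'fr':(fx,-80,222),'kn':(65,0,312),'m':(-64,0,243)}
# pixel
T={'bl':(285-38,143.4),'br':(221.4,187.4)}
def c5(x,y): return (210+x/5,135+y/5)
def q5(x,y): return (190+x/5,145+y/5)
# top view: flap toward lower right. box +x toward upper-left
top={'A':c5(185,42),'B':c5(57,262),'C':c5(262,367),'D':c5(378,137),'E':c5(478,218),'F':c5(350,438),'kn':c5(184,157),'m':c5(370,294)}
sc={'A':q5(472,170),'B':q5(355,38),'D':q5(203,262),'E':q5(62,105),'kn':q5(302,90)}
# which is left(+y)? box +x pointing up-left in the image; top image: up=+x world?, left=+y world
m={'A':(110,-80,264),'B':(110,80,264),'C':(rx,80,264),'D':(rx,-80,264),'E':(fx,-80,222),'F':(fx,80,222),'kn':(65,0,312),'m':(-64,0,243)}
def f(p):
    a=p[2]; M=np.array([[np.cos(a),-np.sin(a),0],[np.sin(a),np.cos(a),0],[0,0,1]])
    r=[]
    for d,ob in((t,top),(s,sc)):
        for k,uv in ob.items(): r.append(proj(d,M@(np.array(m[k])/1000)+[p[0],p[1],0])-uv)
    a=p[3]; 
    return np.ravel(r)
best=min((least_squares(f,[.55,0,a,0],loss="soft_l1") for a in np.arange(-3,3,.7)),key=lambda r:r.cost)
p=best.x; print(p[:2],np.degrees(p[2]),best.cost); print(np.round(best.fun.reshape(-1,2),1))
for z in(.02,.03):
  for uv in (c5(272,566),c5(272,514)):
    P=atz(t,uv,z); v=P[:2]-p[:2]; print("arrow",P,np.hypot(*v)*1e3,np.degrees(np.arctan2(-v[1],-v[0])))
# tin yaw: cap edges in top crop
def c6(x,y): return (95+x/6,150+y/6)
for a,b in((c6(457,122),c6(490,205)),(c6(495,108),c6(529,188)),(c6(500,122),c6(517,178)),(c6(462,125),c6(483,187))):
    A=atz(t,a,.135);B=atz(t,b,.135); print("tin",A,B,np.hypot(*(A-B)[:2]),np.degrees(np.arctan2(*(B-A)[[1,0]])))
E
```

```text
tin cap (array([0.62643631, 0.29610124, 0.13556992]), [array([-0.2,  0.1]), array([-0.3, -0. ])])
knob top (array([0.63043023, 0.06216813, 0.31455551]), [array([-0.3,  0.2]), array([-0.4, -0.1])])
[0.6020965  0.00189956] 67.42645622754911 174.18708067585308
[[ -0.9  -0.3]
 [ -0.7   0.6]
 [ -1.2   1. ]
 [  0.4   1.2]
 [  0.2  -0.5]
 [  2.    0.4]
 [ -0.3   1.5]
 [ -0.   -0.4]
 [-53.7  18.7]
 [ 24.4  25.7]
 [-21.5 -29.7]
 [ -1.9  -0.5]
 [  0.2   0.5]]
arrow [ 0.42873216 -0.0180703   0.02      ] 174.5107184838582 6.570947165162425
arrow [ 0.46437456 -0.01471905  0.02      ] 138.7209785118643 6.880495074874169
arrow [ 0.42771254 -0.01786822  0.03      ] 175.50080130212956 6.467318091982439
arrow [ 0.46313817 -0.01453736  0.03      ] 139.92709336962125 6.745984545731392
tin [0.64197411 0.31468254 0.135     ] [0.59723084 0.29043441 0.135     ] 0.05089137689299372 -151.5450071404994
tin [0.65197107 0.2949059  0.135     ] [0.60885223 0.27042772 0.135     ] 0.04958241347259218 -150.4168023477142
tin [0.64433582 0.29112157 0.135     ] [0.61378992 0.27770003 0.135     ] 0.033364504916390446 -156.27982578898065
tin [0.64055628 0.31171517 0.135     ] [0.6068958  0.29558218 0.135     ] 0.03732695076001119 -154.39226624601775
```

Confirmed: the small orange tin has a cap of about 37 × 20 mm and its top is about 136 mm high. The scene-view corner matching was wrong, so I'll correct it and refit.

```bash
python3 - <<'E'
from h import *
from scipy.optimize import least_squares
t=cam("top");s=cam("scene")
fx=-64-42*np.cos(np.pi/6); rx=-64+42*np.cos(np.pi/6)
def c5(x,y): return (210+x/5,135+y/5)
def q5(x,y): return (190+x/5,145+y/5)
top={'A':c5(185,42),'B':c5(57,262),'C':c5(262,367),'D':c5(378,137),'E':c5(478,218),'F':c5(350,438),'kn':c5(184,157),'m':c5(370,294)}
sc={'A':q5(203,262),'B':q5(472,170),'C':q5(355,38),'E':q5(62,105),'kn':q5(302,90)}
m={'A':(110,-80,264),'B':(110,80,264),'C':(rx,80,264),'D':(rx,-80,264),'E':(fx,-80,222),'F':(fx,80,222),'kn':(65,0,312),'m':(-64,0,243)}
def f(p):
    a=p[2]; M=np.array([[np.cos(a),-np.sin(a),0],[np.sin(a),np.cos(a),0],[0,0,1]]); r=[]
    for d,ob in((t,top),(s,sc)):
        for k,uv in ob.items(): r.append(proj(d,M@(np.array(m[k])/1000)+[p[0],p[1],p[3]])-uv)
    return np.ravel(r)
b=least_squares(f,[.6,0,1.15,0],loss="soft_l1");p=b.x
print(p,np.degrees(p[2])); print(np.round(b.fun.reshape(-1,2),1))
for uv in (c5(272,566),c5(272,514)):
    P=atz(t,uv,.03); v=P[:2]-p[:2]; print("arrow",P,np.hypot(*v)*1e3,np.degrees(np.arctan2(-v[1],-v[0])))
# base ticks top view
for uv in (c5(60,317),c5(86,420),c5(166,496),c5(377,493),c5(452,414),c5(476,312)):
    P=atz(t,uv,.028); v=P[:2]-p[:2]; print("tick",np.hypot(*v)*1e3,np.degrees(np.arctan2(-v[1],-v[0])))
k=p[:2]+.065*np.array([np.cos(p[2]),np.sin(p[2])]); print("knob",k)
E
```

```text
[ 6.02779219e-01  2.29826983e-03  1.16378737e+00 -1.63502852e-04] 66.68010470315488
[[-0.5 -0.8]
 [-0.9 -0.2]
 [-1.7  0.7]
 [ 0.5  1.3]
 [ 0.2 -0.2]
 [ 1.4  0.4]
 [-0.3  1.1]
 [-0.2 -0.4]
 [-0.7  0.5]
 [ 0.7 -0. ]
 [-0.4 -0.7]
 [-1.6 -0.6]
 [-0.2  0.8]]
arrow [ 0.42771254 -0.01786822  0.03      ] 176.2243740933635 6.571122170149956
arrow [ 0.46313817 -0.01453736  0.03      ] 140.65227560975816 6.874607018277103
tick 144.23009754269688 -83.2940104979474
tick 146.1628389516566 -53.316845639174836
tick 145.81657977700007 -22.89877426320155
tick 146.58494022192335 36.545971280607056
tick 146.17693546473555 66.69494569627297
tick 146.1289841851506 96.16706134360936
knob [0.62851041 0.06198835]
```

Base axis is (0.6025, 0.002), base yaw +6.6° and box yaw 66.7°, so the drum is at +60° (two clicks). The knob is at (0.629, 0.062). Next I'll go above it.

```bash
cat >> h.py <<'E'
def plan(xyz,rpy,step=45,turn=8,p0=None,r0=None):
    s=sense(); p=np.array(s["position"] if p0 is None else p0,float); r=R.from_euler("xyz",s["ee_rot"] if r0 is None else r0,degrees=True)
    g=R.from_euler("xyz",rpy,degrees=True); w=(g*r.inv()).as_rotvec(degrees=True); v=(np.array(xyz)-p)*1e3
    n=max(1,int(np.ceil(max(np.linalg.norm(v)/step,np.linalg.norm(w)/turn))))
    print("t",round(float(s["t"]),2),"n",n,"j",np.round(s["joints"]))
    for i in range(n):
        ri=R.from_rotvec(w*i/n,degrees=True)*r
        print(i,"xyz",np.round(ri.inv().apply(v/n),1),"a",np.round(ri.inv().apply(w/n),1))
E
python3 - <<'E'
from h import *
plan([.35,-.35,.42],[180,0,37])
plan([.629,.062,.40],[180,0,37],p0=[.35,-.35,.42],r0=[180,0,37])
E
```

```text
t 0.4 n 9 j [68. 25.  1. 90. -1. 65. -4.]
0 xyz [ 26.7 -21.4 -22.9] a [-0.  -0.  -2.3]
1 xyz [ 27.5 -20.2 -22.9] a [-0.  -0.  -2.3]
2 xyz [ 28.3 -19.1 -22.9] a [-0.  -0.  -2.3]
3 xyz [ 29.1 -17.9 -22.9] a [-0.  -0.  -2.3]
4 xyz [ 29.8 -16.7 -22.9] a [-0.  -0.  -2.3]
5 xyz [ 30.5 -15.5 -22.9] a [-0.  -0.  -2.3]
6 xyz [ 31.1 -14.2 -22.9] a [-0.  -0.  -2.3]
7 xyz [ 31.6 -13.  -22.9] a [-0.  -0.  -2.3]
8 xyz [ 32.1 -11.7 -22.9] a [-0.  -0.  -2.3]
t 0.4 n 12 j [68. 25.  1. 90. -1. 65. -4.]
0 xyz [ 39.2 -13.4   1.7] a [0. 0. 0.]
1 xyz [ 39.2 -13.4   1.7] a [0. 0. 0.]
2 xyz [ 39.2 -13.4   1.7] a [0. 0. 0.]
3 xyz [ 39.2 -13.4   1.7] a [0. 0. 0.]
4 xyz [ 39.2 -13.4   1.7] a [0. 0. 0.]
5 xyz [ 39.2 -13.4   1.7] a [0. 0. 0.]
6 xyz [ 39.2 -13.4   1.7] a [0. 0. 0.]
7 xyz [ 39.2 -13.4   1.7] a [0. 0. 0.]
8 xyz [ 39.2 -13.4   1.7] a [0. 0. 0.]
9 xyz [ 39.2 -13.4   1.7] a [0. 0. 0.]
10 xyz [ 39.2 -13.4   1.7] a [0. 0. 0.]
11 xyz [ 39.2 -13.4   1.7] a [0. 0. 0.]
```

Call:
move_arm --deltas '[{"x": 27, "y": -21, "z": -23, "az": -2.3}, {"x": 27, "y": -20, "z": -23, "az": -2.3}, {"x": 28, "y": -19, "z": -23, "az": -2.3}, {"x": 29, "y": -18, "z": -23, "az": -2.3}, {"x": 30, "y": -17, "z": -23, "az": -2.3}, {"x": 30, "y": -15, "z": -23, "az": -2.3}, {"x": 31, "y": -14, "z": -23, "az": -2.3}, {"x": 32, "y": -13, "z": -23, "az": -2.3}]' --hand 85 --grip_force 40

```text
$.deltas[0]: bad value
```

Call:
move_arm --deltas '[{"x": 32, "y": -12, "z": -20, "az": -2.3}, {"x": 39, "y": -13, "z": 0}, {"x": 39, "y": -13, "z": 0}, {"x": 39, "y": -13, "z": 0}, {"x": 39, "y": -13, "z": 0}, {"x": 39, "y": -13, "z": 0}, {"x": 39, "y": -13, "z": 0}, {"x": 39, "y": -13, "z": 0}]'

```text
$.deltas[0]: bad value
```

```bash
python3 - <<'E'
from h import *
plan([.629,.062,.40],[180,0,37])
E
```

```text
t 0.4 n 19 j [68. 25.  1. 90. -1. 65. -4.]
0 xyz [ 32.7 -26.9  -9.8] a [-0.  -0.  -1.1]
1 xyz [ 33.2 -26.3  -9.8] a [-0.  -0.  -1.1]
2 xyz [ 33.7 -25.6  -9.8] a [-0.  -0.  -1.1]
3 xyz [ 34.2 -25.   -9.8] a [-0.  -0.  -1.1]
4 xyz [ 34.7 -24.3  -9.8] a [-0.  -0.  -1.1]
5 xyz [ 35.2 -23.6  -9.8] a [-0.  -0.  -1.1]
6 xyz [ 35.6 -23.   -9.8] a [-0.  -0.  -1.1]
7 xyz [ 36.1 -22.3  -9.8] a [-0.  -0.  -1.1]
8 xyz [ 36.5 -21.6  -9.8] a [-0.  -0.  -1.1]
9 xyz [ 36.9 -20.9  -9.8] a [-0.  -0.  -1.1]
10 xyz [ 37.3 -20.1  -9.8] a [-0.  -0.  -1.1]
11 xyz [ 37.7 -19.4  -9.8] a [-0.  -0.  -1.1]
12 xyz [ 38.  -18.7  -9.8] a [-0.  -0.  -1.1]
13 xyz [ 38.4 -17.9  -9.8] a [-0.  -0.  -1.1]
14 xyz [ 38.7 -17.2  -9.8] a [-0.  -0.  -1.1]
15 xyz [ 39.1 -16.4  -9.8] a [-0.  -0.  -1.1]
16 xyz [ 39.4 -15.7  -9.8] a [-0.  -0.  -1.1]
17 xyz [ 39.7 -14.9  -9.8] a [-0.  -0.  -1.1]
18 xyz [ 39.9 -14.2  -9.8] a [-0.  -0.  -1.1]
```

Call:
move_arm --deltas '[{"x": 27, "y": -21, "z": -23, "ax": 0, "ay": 0, "az": -2.3}]' --hand 85 --grip_force 40

```text
t: 0.5
position: [0.1878, -0.5742, 0.2337]
ee_rot: [-179.7, 0.2, 17.9]
ft_force: [0.4, 0.0, 0.5]
grip_width: 0.0847
```

All six keys are needed.

Call:
move_arm --deltas '[{"x": 27, "y": -20, "z": -23, "ax": 0, "ay": 0, "az": -2.3}, {"x": 28, "y": -19, "z": -23, "ax": 0, "ay": 0, "az": -2.3}, {"x": 29, "y": -18, "z": -23, "ax": 0, "ay": 0, "az": -2.3}, {"x": 30, "y": -17, "z": -23, "ax": 0, "ay": 0, "az": -2.3}, {"x": 30, "y": -15, "z": -23, "ax": 0, "ay": 0, "az": -2.3}, {"x": 31, "y": -14, "z": -23, "ax": 0, "ay": 0, "az": -2.3}, {"x": 32, "y": -13, "z": -23, "ax": 0, "ay": 0, "az": -2.3}, {"x": 32, "y": -12, "z": -20, "ax": 0, "ay": 0, "az": -2.3}]'

```text
t: 1.3
position: [0.3506, -0.3443, 0.4218]
ee_rot: [-179.7, 0.1, 36.9]
ft_force: [0.5, -0.8, -0.9]
grip_width: 0.0852
```

Call:
move_arm --deltas '[{"x": 39, "y": -13, "z": 0, "ax": 0, "ay": 0, "az": 0}, {"x": 39, "y": -13, "z": 0, "ax": 0, "ay": 0, "az": 0}, {"x": 39, "y": -13, "z": 0, "ax": 0, "ay": 0, "az": 0}, {"x": 39, "y": -13, "z": 0, "ax": 0, "ay": 0, "az": 0}, {"x": 39, "y": -13, "z": 0, "ax": 0, "ay": 0, "az": 0}, {"x": 39, "y": -13, "z": 0, "ax": 0, "ay": 0, "az": 0}, {"x": 39, "y": -13, "z": 0, "ax": 0, "ay": 0, "az": 0}, {"x": 39, "y": -13, "z": 0, "ax": 0, "ay": 0, "az": 0}]'

```text
t: 2.1
position: [0.5438, -0.0639, 0.4276]
ee_rot: [179.7, -0.1, 36.7]
ft_force: [1.1, -0.8, 1.1]
grip_width: 0.085
```

```bash
python3 - <<'E'
from h import *
plan([.629,.062,.40],[180,0,37])
E
```

```text
t 2.1 n 4 j [ 20.  14. -25.  77.   6.  90. -58.]
0 xyz [ 35.9 -12.5   6.9] a [ 0.1 -0.  -0.1]
1 xyz [ 35.9 -12.5   6.9] a [ 0.1 -0.  -0.1]
2 xyz [ 35.9 -12.4   6.9] a [ 0.1 -0.  -0.1]
3 xyz [ 35.9 -12.4   6.9] a [ 0.1 -0.  -0.1]
```

Call:
move_arm --deltas '[{"x": 36, "y": -12.5, "z": 7, "ax": 0, "ay": 0, "az": 0}, {"x": 36, "y": -12.5, "z": 7, "ax": 0, "ay": 0, "az": 0}, {"x": 36, "y": -12.5, "z": 7, "ax": 0, "ay": 0, "az": 0}, {"x": 36, "y": -12.5, "z": 7, "ax": 0, "ay": 0, "az": 0}, {"x": 0, "y": 0, "z": 20, "ax": 0, "ay": 0, "az": 0}, {"x": 0, "y": 0, "z": 10, "ax": 0, "ay": 0, "az": 0}]'

```text
t: 2.7
position: [0.6346, 0.0749, 0.3677]
ee_rot: [179.7, -0.3, 37.1]
ft_force: [0.2, -1.0, -1.4]
grip_width: 0.0849
```

```bash
python3 - <<'E'
from h import *
plan([.629,.062,.293],[180,0,37],step=25)
crop(cam("scene"),180,85,130,115,5,"k1")
crop(cam("top"),200,120,110,115,5,"k1t")
E
```

```text
t 2.7 n 4 j [  5.  24. -27.  71.  11.  86. -73.]
0 xyz [-3.2  1.6 18.7] a [ 0.1 -0.1  0. ]
1 xyz [-3.1  1.7 18.7] a [ 0.1 -0.1  0. ]
2 xyz [-3.1  1.7 18.7] a [ 0.1 -0.1  0. ]
3 xyz [-3.1  1.7 18.7] a [ 0.1 -0.1  0. ]
```

View pics/k1.png

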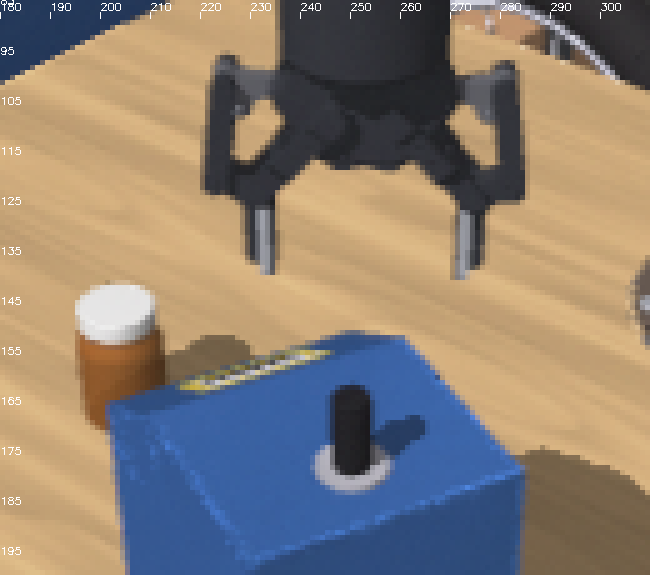

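View pics/k1t.png

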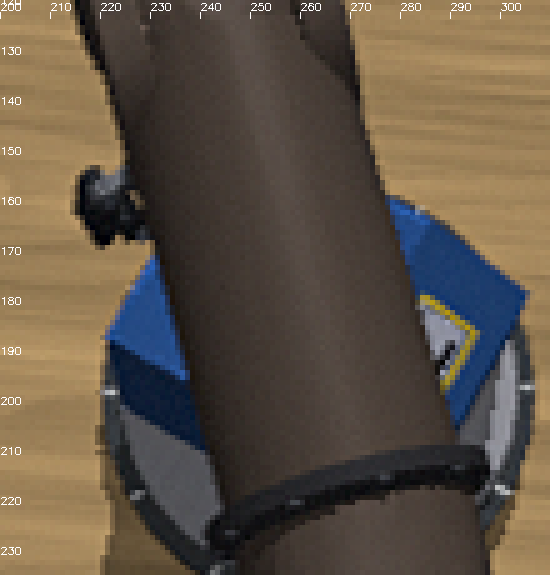

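The scene view shows the open fingers centred over the knob, tips at about (263,138) and (245... 270,140) either side of knob (250,165). Descending and closing.

Call:
move_arm --deltas '[{"x": -5, "y": 3, "z": 15, "ax": 0, "ay": 0, "az": 0}, {"x": -4, "y": 3, "z": 20, "ax": 0, "ay": 0, "az": 0}, {"x": -3, "y": 1, "z": 20, "ax": 0, "ay": 0, "az": 0}, {"x": 0, "y": 0, "z": 15, "ax": 0, "ay": 0, "az": 0}, {"x": 0, "y": 0, "z": 0, "ax": 0, "ay": 0, "az": 0}]'

```text
t: 3.3
position: [0.6298, 0.0551, 0.3028]
ee_rot: [179.4, -0.6, 36.6]
ft_force: [0.5, -1.6, 0.4]
grip_width: 0.0849
```

```bash
python3 - <<'E'
from h import *
plan([.629,.062,.293],[180,0,37],step=25)
crop(cam("scene"),180,85,130,115,5,"k2")
E
```

```text
t 3.3 n 1 j [  8.  25. -27.  80.  12.  77. -73.]
0 xyz [ 3.4 -6.1  9.7] a [ 0.6 -0.6 -0.4]
```

View pics/k2.png

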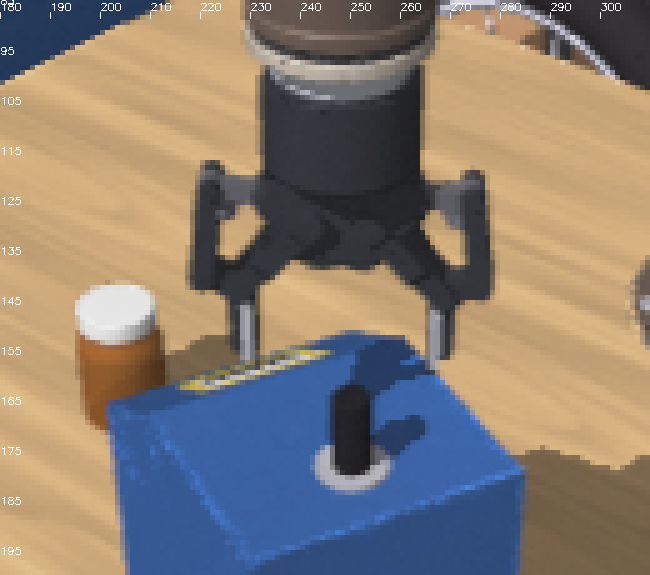

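```bash
python3 - <<'E'
from h import *
d=cam("scene"); s=sense(); p=np.array(s["position"]); r=R.from_euler("xyz",s["ee_rot"],degrees=True)
print(p,s["ee_rot"],s["dq"].round(1))
for y in(-.0425,0,.0425): print(proj(d,p+r.apply([0,y,0])), proj(d,p+r.apply([0,y,.014])))
print(proj(d,[.629,.062,.312]))
crop(d,180,85,130,115,5,"k3")
E
```

```text
[0.63083538 0.05580516 0.30488327] [179.32220977  -0.74578622  36.62802982] [-0.5 -0.1 -0.5 -0.9 -0.2 -0.2 -0.1]
[264.31323521 166.07009693] [264.16611513 170.37079261]
[247.84240507 165.45060438] [247.84741382 169.75416099]
[231.39364899 164.83194207] [231.55038096 169.13834814]
[250.11733194 163.84584439]
```

View pics/k3.png

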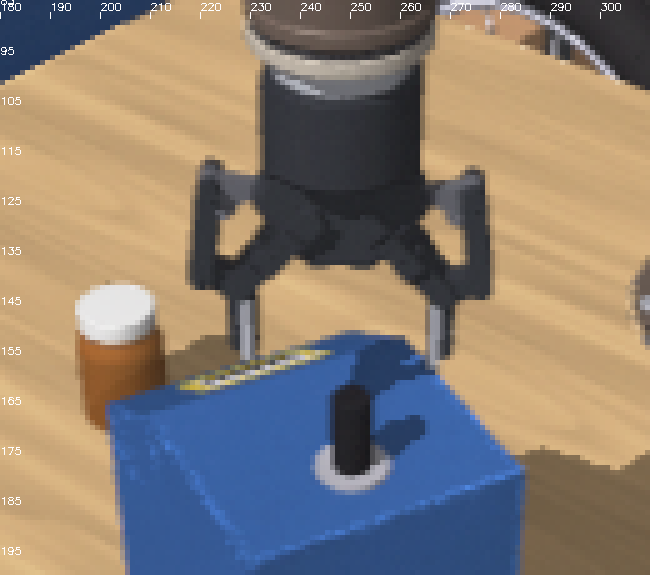

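```bash
python3 - <<'E'
from h import *
s=cam("scene");t=cam("top")
p=np.array([.6346,.0749,.3677]); r=R.from_euler("xyz",[179.7,-.3,37.1],degrees=True)
for y in(-.0425,0,.0425):
  for z in (-.07,-.02,0,.014): P=p+r.apply([0,y,z]); print(y,z,P,proj(s,P),proj(t,P))
crop(t,200,120,110,115,5,"k3t")
E
```

```text
-0.0425 -0.07 [0.60845153 0.1088688  0.43747556] [270.82267802 124.38258291] [227.87316125 160.51905002]
-0.0425 -0.02 [0.60881825 0.10881791 0.38747693] [270.16190928 142.41519189] [228.71994625 165.43737008]
-0.0425 0 [0.60896494 0.10879756 0.36747747] [269.91074214 149.2696308 ] [229.0413535  167.30417658]
-0.0425 0.014 [0.60906762 0.10878331 0.35347786] [269.73912894 153.95301484] [229.26081143 168.57883819]
0 -0.07 [0.63408659 0.07497125 0.43769808] [252.4900544  123.91004153] [241.54032023 152.5120229 ]
0 -0.02 [0.63445331 0.07492036 0.38769945] [252.48968611 141.94842133] [241.87980954 157.71007629]
0 0 [0.6346 0.0749 0.3677] [252.48954611 148.80527425] [242.00868878 159.68339669]
0 0.014 [0.63470268 0.07488575 0.35370038] [252.48945045 153.49037751] [242.09669492 161.03089315]
0.0425 -0.07 [0.65972165 0.04107369 0.43792061] [234.18112514 123.4381109 ] [255.11620603 144.558469  ]
0.0425 -0.02 [0.66008837 0.0410228  0.38792198] [234.83948197 141.48223235] [254.95502161 150.03248855]
0.0425 0 [0.66023506 0.04100244 0.36792253] [235.08974839 148.34148806] [254.89382128 152.11092659]
0.0425 0.014 [0.66033774 0.0409882  0.35392291] [235.26075126 153.02830286] [254.85202688 153.5303152 ]
```

View pics/k3t.png

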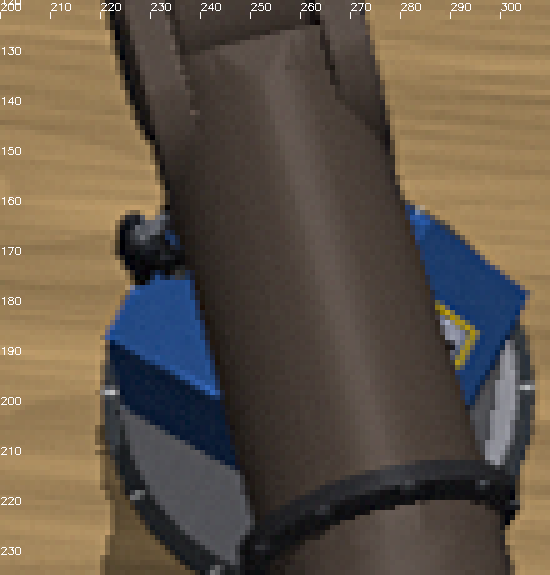

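```bash
python3 - <<'E'
from h import *
s=cam("scene");t=cam("top")
st=sense();p=np.array(st["position"]); r=R.from_euler("xyz",st["ee_rot"],degrees=True)
for a,b in(((276,120),(224,165)),((278,144),(225,176))):
    P,e=tri(s,a,t,b); print(P,e,"tool",r.inv().apply(P-p)*1e3)
crop(s,190,20,120,115,5,"k4")
E
```

```text
[0.59430109 0.11544924 0.44479652] [array([0.9, 0.1]), array([ 0.7, -0.4])] tool [   7.38552641  -67.11073111 -140.81075435]
[0.58267936 0.11561039 0.37174034] [array([0.6, 0.1]), array([ 0.5, -0.3])] tool [ -2.83319896 -75.02696122 -67.97389969]
```

View pics/k4.png

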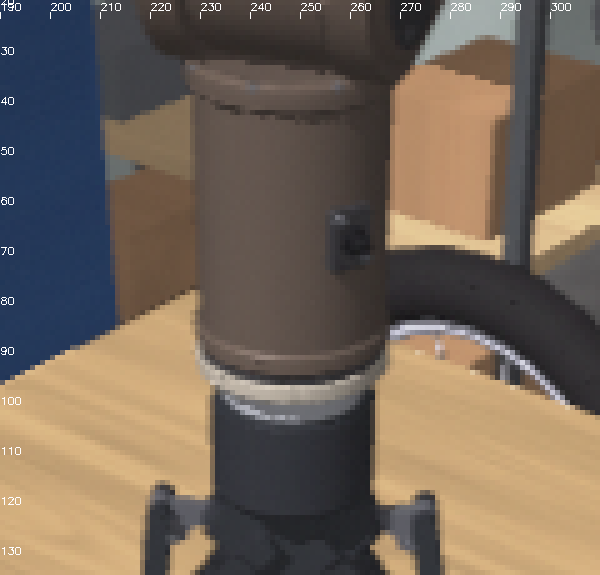

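Call:
move_arm --deltas '[{"x": 3, "y": -5, "z": 12, "ax": 0.5, "ay": -0.5, "az": 0}, {"x": 1, "y": -2, "z": 8, "ax": 0.3, "ay": -0.3, "az": 0}, {"x": 0, "y": 0, "z": 0, "ax": 0, "ay": 0, "az": 0}]'

```text
t: 3.9
position: [0.6305, 0.0664, 0.2839]
ee_rot: [-179.8, 0.0, 36.8]
ft_force: [0.7, 0.1, 0.5]
grip_width: 0.085
```

```bash
python3 - <<'E'
from h import *
st=sense();print(st["position"],st["ee_rot"],st["ft_force"])
crop(cam("scene"),190,100,120,105,6,"k5")
E
```

```text
[0.63052977 0.06639972 0.28388436] [-1.79816026e+02  9.89957654e-03  3.67517786e+01] [0.73857609 0.10227098 0.46149072]
```

View pics/k5.png

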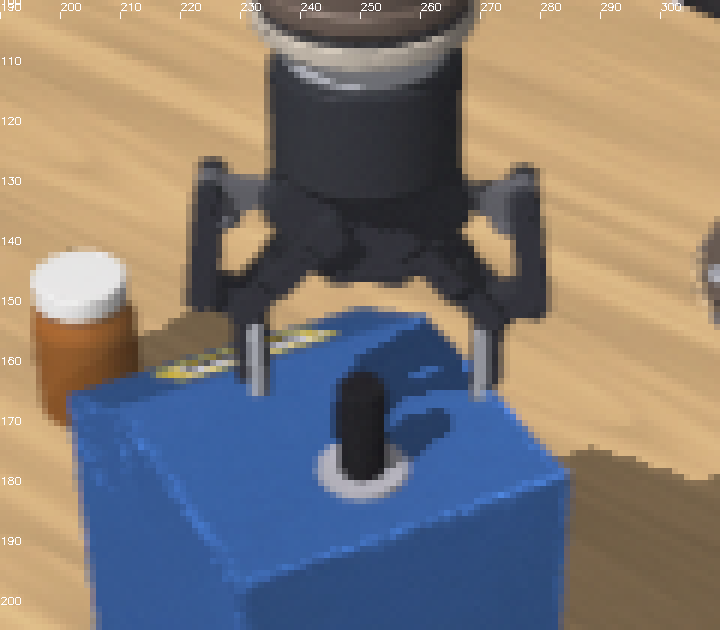

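Call:
move_arm --deltas '[{"x": -4, "y": 2.5, "z": 0, "ax": 0, "ay": 0, "az": 0}, {"x": 0, "y": 0, "z": 0, "ax": 0, "ay": 0, "az": 0}, {"x": 0, "y": 0, "z": 0, "ax": 0, "ay": 0, "az": 0}, {"x": 0, "y": 0, "z": 0, "ax": 0, "ay": 0, "az": 0}, {"x": 0, "y": 0, "z": 0, "ax": 0, "ay": 0, "az": 0}, {"x": 0, "y": 0, "z": 0, "ax": 0, "ay": 0, "az": 0}]' --hand 0 --grip_force 40

```text
t: 4.55
position: [0.6294, 0.0608, 0.2849]
ee_rot: [-179.9, -0.1, 36.7]
ft_force: [0.7, 0.7, -1.1]
grip_width: 0.0194
```

```bash
python3 - <<'E'
from h import *
st=sense();print(st["position"],st["ee_rot"],st["ft_force"],st["grip_width"])
crop(cam("scene"),190,100,120,105,6,"k6")
E
```

```text
[0.62939642 0.06080176 0.28491128] [-1.79906813e+02 -6.33912277e-02  3.66974720e+01] [ 0.67530386  0.70379178 -1.12398085] 0.019350240705268414
```

View pics/k6.png

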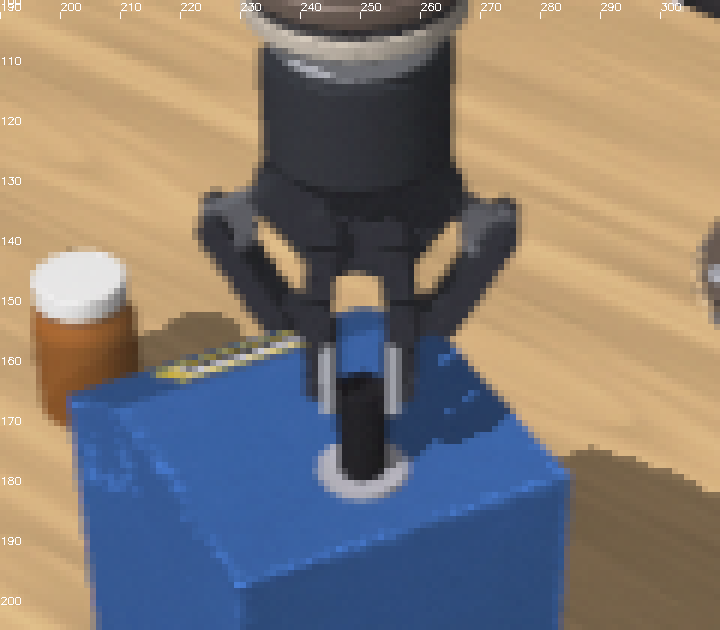

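The fingers now pinch the knob in the scene view (tips at rows 160–169, either side of (250,165)). Planning the arc.

```bash
cat >> h.py <<'E'
AX=np.array([.6025,.002])
def arc(a1,n,rad=.065):
    s=sense(); p=s["position"]; v=p[:2]-AX; a0=np.degrees(np.arctan2(v[1],v[0])); print("t",s["t"],"az",a0,"rad",np.hypot(*v),"z",p[2],"F",s["ft_force"].round(1),"w",s["grip_width"],s["joints"].round())
    y=np.radians(s["ee_rot"][2]); q=p[:2]
    for a in np.linspace(a0,a1,n+1)[1:]:
        g=AX+rad*np.array([np.cos(np.radians(a)),np.sin(np.radians(a))]); w=(g-q)*1e3; q=g
        print(round(a,1),np.round([np.cos(y)*w[0]+np.sin(y)*w[1],np.sin(y)*w[0]-np.cos(y)*w[1]],1))
E
python3 - <<'E'
from h import *
arc(36,8)
E
```

```text
t 4.6 az 65.41689189129734 rad 0.06465881630179002 z 0.2848993864849744 F [ 1.   0.5 -0.8] w 0.01945989293640275 [  7.  26. -27.  81.  12.  76. -73.]
61.7 [2.2 3.6]
58.1 [1.6 3.8]
54.4 [1.4 3.9]
50.7 [1.1 4. ]
47.0 [0.9 4.1]
43.4 [0.6 4.1]
39.7 [0.4 4.2]
36.0 [0.1 4.2]
```

Call:
move_arm --deltas '[{"x": 2, "y": 4, "z": 0, "ax": 0, "ay": 0, "az": 0}, {"x": 1.5, "y": 4, "z": 0, "ax": 0, "ay": 0, "az": 0}, {"x": 1.5, "y": 4, "z": 0, "ax": 0, "ay": 0, "az": 0}, {"x": 1, "y": 4, "z": 0, "ax": 0, "ay": 0, "az": 0}, {"x": 1, "y": 4, "z": 0, "ax": 0, "ay": 0, "az": 0}, {"x": 0.5, "y": 4, "z": 0, "ax": 0, "ay": 0, "az": 0}, {"x": 0.5, "y": 4, "z": 0, "ax": 0, "ay": 0, "az": 0}, {"x": 0, "y": 4, "z": 0, "ax": 0, "ay": 0, "az": 0}]'

```text
t: 5.4
position: [0.6435, 0.0554, 0.2847]
ee_rot: [-178.4, 0.4, 37.6]
ft_force: [-2.2, 4.0, 0.3]
grip_width: 0.0194
```

```bash
python3 - <<'E'
from h import *
arc(6,8)
d=cam("scene")
crop(d,190,100,120,105,6,"k7")
E
```

```text
t 5.4 az 52.452177776696665 rad 0.06730037824774734 z 0.28465292364715433 F [-2.2  4.   0.3] w 0.019362828687152257 [  8.  28. -27.  78.  11.  78. -71.]
46.6 [-0.9  7. ]
40.8 [0.7 6.5]
35.0 [0.  6.6]
29.2 [-0.6  6.6]
23.4 [-1.3  6.5]
17.6 [-1.9  6.3]
11.8 [-2.6  6.1]
6.0 [-3.2  5.8]
```

View pics/k7.png

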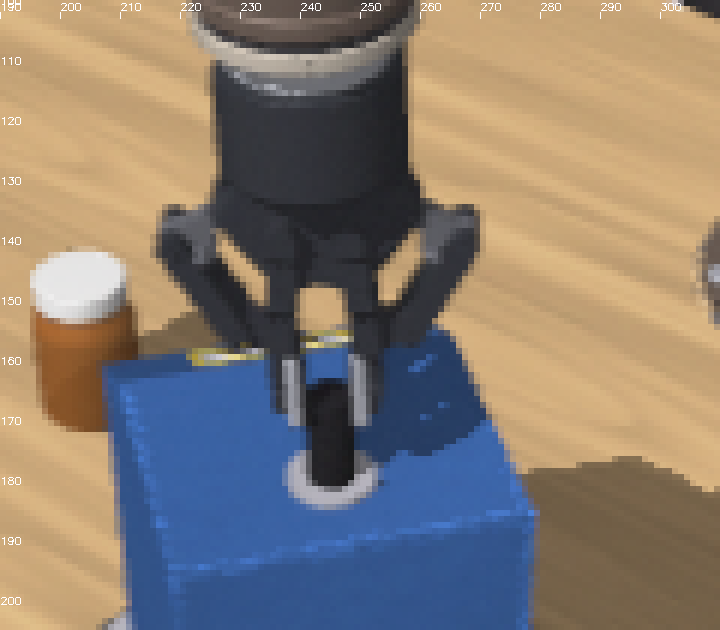

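Call:
move_arm --deltas '[{"x": -1, "y": 7, "z": 0, "ax": -0.5, "ay": 0, "az": 0.5}, {"x": 0.5, "y": 7, "z": 0, "ax": -0.5, "ay": 0, "az": 0.5}, {"x": 0, "y": 7, "z": 0, "ax": 0, "ay": 0, "az": 0}, {"x": -0.5, "y": 7, "z": 0, "ax": 0, "ay": 0, "az": 0}, {"x": -1, "y": 6, "z": 0, "ax": 0, "ay": 0, "az": 0}]'

```text
t: 5.95
position: [0.6639, 0.0393, 0.2847]
ee_rot: [-178.8, -0.2, 37.2]
ft_force: [-5.7, 8.0, 3.0]
grip_width: 0.0197
```

```bash
python3 - <<'E'
from h import *
arc(6,6); print(sense()["ee_rot"])
E
```

```text
t 5.95 az 31.253808563773955 rad 0.07182980436251558 z 0.28471020492607096 F [-5.7  8.   3. ] w 0.01966183511130366 [  9.  29. -27.  75.  12.  78. -70.]
27.0 [-7.5  4. ]
22.8 [-1.   4.7]
18.6 [-1.4  4.6]
14.4 [-1.7  4.5]
10.2 [-2.   4.3]
6.0 [-2.3  4.2]
[-178.78692982   -0.24207411   37.23721893]
```

Call:
move_arm --deltas '[{"x": -6, "y": 6, "z": 0, "ax": -0.5, "ay": 0, "az": 0}, {"x": -4, "y": 6, "z": 0, "ax": -0.5, "ay": 0, "az": 0}, {"x": -3, "y": 6, "z": 0, "ax": 0, "ay": 0, "az": 0}, {"x": -3, "y": 6, "z": 0, "ax": 0, "ay": 0, "az": 0}, {"x": -3, "y": 5, "z": 0, "ax": 0, "ay": 0, "az": 0}]'

```text
t: 6.45
position: [0.6728, 0.022, 0.2853]
ee_rot: [-179.1, -1.7, 38.1]
ft_force: [4.2, 2.5, -4.0]
grip_width: 0.0196
```

```bash
python3 - <<'E'
from h import *
arc(6,3); print(sense()["ee_rot"])
crop(cam("scene"),190,100,120,105,6,"k8")
E
```

```text
t 6.45 az 15.912637917114015 rad 0.07308893416731489 z 0.28528947337986654 F [ 4.2  2.5 -4. ] w 0.019647030254570826 [ 11.  29. -27.  75.  11.  77. -67.]
12.6 [-9.   0.4]
9.3 [-1.7  3.3]
6.0 [-1.9  3.2]
[-179.0942386    -1.71698063   38.0553153 ]
```

View pics/k8.png

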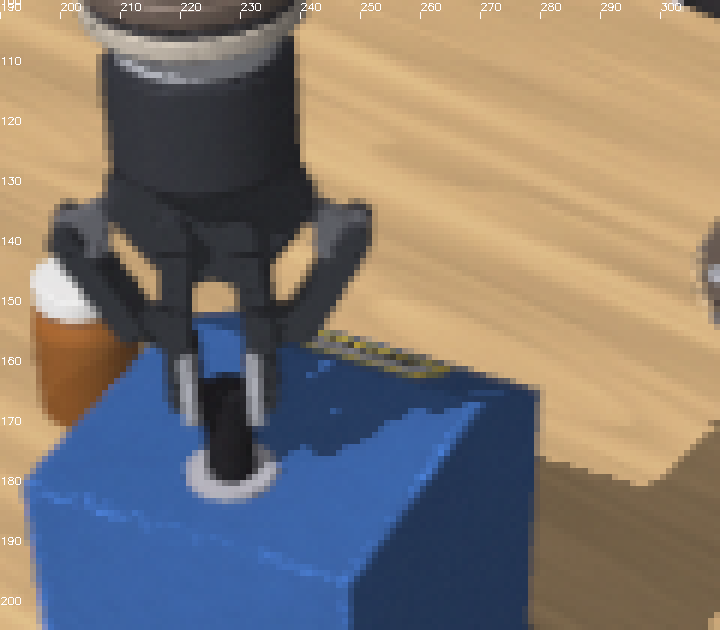

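```bash
python3 - <<'E'
from h import *
d=cam("scene")
for uv in((227.5,163.5),(228.5,177.5)):
  z=.312 if uv[1]<170 else .268
  P=atz(d,uv,z); v=P[:2]-AX; print(P,np.hypot(*v),np.degrees(np.arctan2(v[1],v[0])))
E
```

```text
[0.66455263 0.01620668 0.312     ] 0.06365814378936104 12.895379829000259
[0.66648645 0.01862247 0.268     ] 0.06611029968255924 14.562465244243164
```

Call:
move_arm --deltas '[{"x": -5, "y": 4, "z": 0, "ax": -0.5, "ay": 1, "az": 0}, {"x": -5, "y": 4, "z": 0, "ax": -0.5, "ay": 1, "az": 0}, {"x": -4, "y": 4, "z": 0, "ax": 0, "ay": 0, "az": 0}, {"x": -2, "y": 2, "z": 0, "ax": 0, "ay": 0, "az": 0}]'

```text
t: 6.95
position: [0.6741, 0.0051, 0.2852]
ee_rot: [179.9, -4.5, 38.2]
ft_force: [1.9, 8.9, -2.3]
grip_width: 0.0195
```

```bash
python3 - <<'E'
from h import *
arc(6,2); print(sense()["ee_rot"])
crop(cam("scene"),190,100,120,105,6,"k9")
E
```

```text
t 6.95 az 2.4801251533304334 rad 0.07164671374715455 z 0.2852237511694389 F [ 1.9  8.9 -2.3] w 0.019454505455246046 [ 14.  28. -27.  78.  11.  73. -65.]
4.2 [-4.3 -5.5]
6.0 [ 1.1 -1.7]
[179.93936825  -4.54014538  38.15802776]
```

View pics/k9.png

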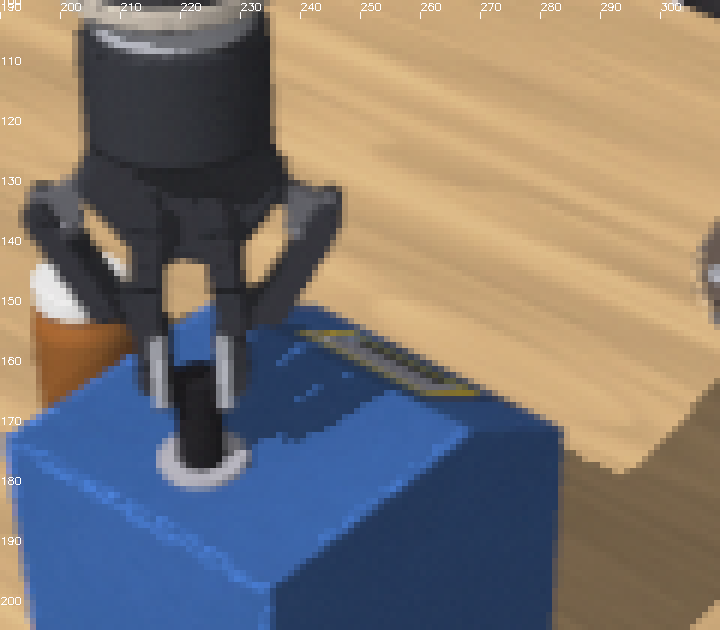

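Box has turned to about the arrow. Releasing and lifting.

Call:
move_arm --deltas '[{"x": 0, "y": 0, "z": 0, "ax": 0, "ay": 0, "az": 0}, {"x": 0, "y": 0, "z": 0, "ax": 0, "ay": 0, "az": 0}, {"x": 0, "y": 0, "z": 0, "ax": 0, "ay": 0, "az": 0}, {"x": 0, "y": 0, "z": -10, "ax": 0, "ay": 0, "az": 0}, {"x": 0, "y": 0, "z": -30, "ax": 0, "ay": 0, "az": 0}, {"x": 0, "y": 0, "z": -40, "ax": 0, "ay": 0, "az": 0}, {"x": 0, "y": 0, "z": -40, "ax": 0, "ay": 0, "az": 0}]' --hand 85

```text
t: 7.7
position: [0.6643, -0.005, 0.4036]
ee_rot: [-179.8, -3.9, 38.0]
ft_force: [0.4, -0.3, 0.7]
grip_width: 0.0852
```

```bash
python3 - <<'E'
from h import *
st=sense();print(st["position"],st["ee_rot"])
print("to near tin")
plan([.629,.296,.30],[180,0,117])
d=cam("scene"); crop(d,190,135,120,105,6,"k10")
crop(cam("top"),90,110,230,140,3,"k10t")
E
```

```text
[ 0.66432864 -0.00503016  0.40362678] [-179.8207864    -3.88277372   38.02934353]
to near tin
t 7.7 n 10 j [ 13.  25. -27.  66.   9.  88. -63.]
0 xyz [ 15.  -25.9  11.5] a [ 0.3 -0.3 -7.9]
1 xyz [ 18.5 -23.5  11.5] a [ 0.3 -0.3 -7.9]
2 xyz [ 21.6 -20.7  11.5] a [ 0.3 -0.3 -7.9]
3 xyz [ 24.3 -17.5  11.4] a [ 0.3 -0.3 -7.9]
4 xyz [ 26.5 -13.9  11.3] a [ 0.3 -0.3 -7.9]
5 xyz [ 28.3 -10.1  11.2] a [ 0.3 -0.3 -7.9]
6 xyz [29.4 -6.  11.1] a [ 0.3 -0.3 -7.9]
7 xyz [30.  -1.9 10.9] a [ 0.3 -0.3 -7.9]
8 xyz [30.1  2.3 10.8] a [ 0.3 -0.3 -7.9]
9 xyz [29.5  6.5 10.6] a [ 0.3 -0.3 -7.9]
```

View pics/k10.png

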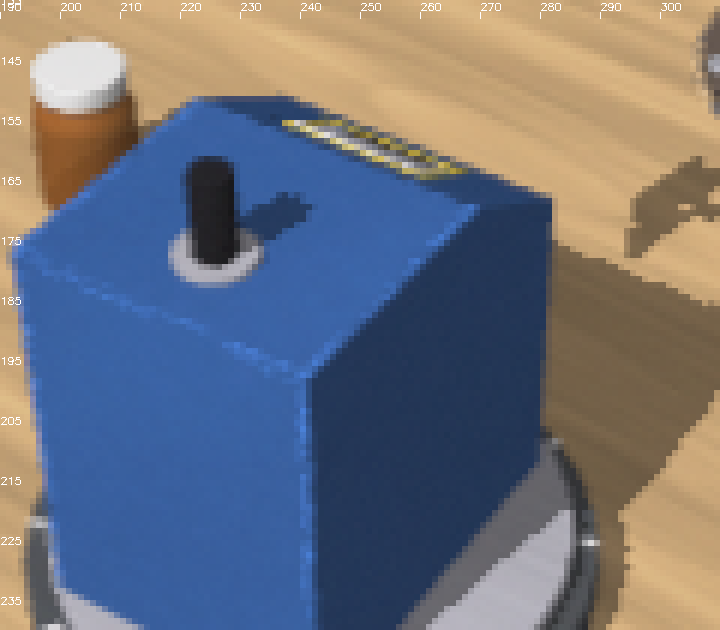

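View pics/k10t.png

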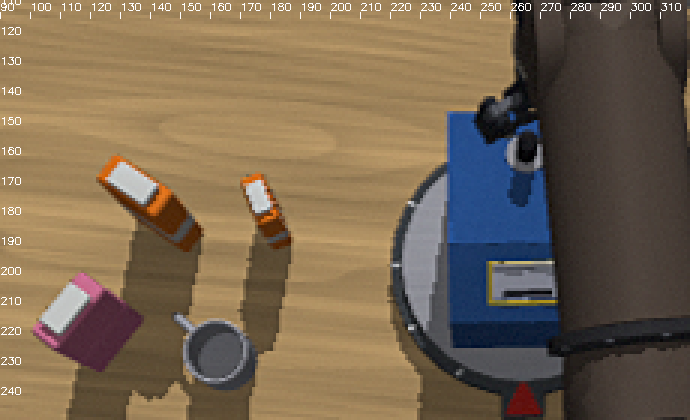

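The box now sits in line with the arrow in both views; top shows the arrow at (263,243) and the knob at (263,160). Moving over to the tin.

Call:
move_arm --deltas '[{"x": 15, "y": -26, "z": 8, "ax": 0.3, "ay": -0.3, "az": -8}, {"x": 18, "y": -23, "z": 8, "ax": 0.3, "ay": -0.3, "az": -8}, {"x": 22, "y": -21, "z": 8, "ax": 0.3, "ay": -0.3, "az": -8}, {"x": 24, "y": -17, "z": 8, "ax": 0.3, "ay": -0.3, "az": -8}, {"x": 26, "y": -14, "z": 8, "ax": 0.3, "ay": -0.3, "az": -8}, {"x": 28, "y": -10, "z": 8, "ax": 0.3, "ay": -0.3, "az": -8}, {"x": 29, "y": -6, "z": 8, "ax": 0.3, "ay": -0.3, "az": -8}, {"x": 30, "y": -2, "z": 8, "ax": 0.3, "ay": -0.3, "az": -8}]'

```text
t: 8.6
position: [0.6373, 0.2312, 0.3582]
ee_rot: [178.5, -0.5, 103.5]
ft_force: [1.1, -0.8, -0.2]
grip_width: 0.0846
```

```bash
python3 - <<'E'
from h import *
plan([.629,.296,.28],[180,0,117])
crop(cam("top"),210,110,110,140,4,"k11t")
E
```

```text
t 8.6 n 3 j [ -1.  31. -41.  67.  20.  88. -25.]
0 xyz [21.4  1.7 26.3] a [ 0.5 -0.1 -4.5]
1 xyz [21.3  3.6 26.2] a [ 0.5 -0.1 -4.5]
2 xyz [21.   5.5 26.1] a [ 0.5 -0.1 -4.5]
```

View pics/k11t.png

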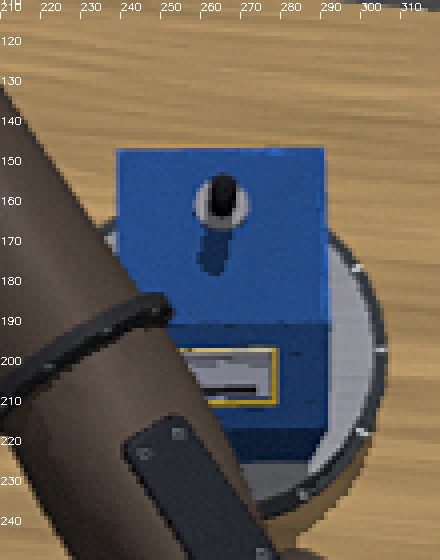

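Call:
move_arm --deltas '[{"x": 21, "y": 3, "z": 26, "ax": 0.5, "ay": 0, "az": -4.5}, {"x": 21, "y": 5, "z": 26, "ax": 0.5, "ay": 0, "az": -4.5}, {"x": 20, "y": 6, "z": 26, "ax": 0.5, "ay": 0, "az": -4.5}, {"x": 0, "y": 0, "z": 0, "ax": 0, "ay": 0, "az": 0}]'

```text
t: 9.05
position: [0.6282, 0.3057, 0.2786]
ee_rot: [179.9, -0.5, 118.6]
ft_force: [-1.1, -0.1, -0.2]
grip_width: 0.085
```

```bash
python3 - <<'E'
from h import *
plan([.626,.295,.18],[180,0,117],step=30)
s=cam("scene"); crop(s,270,170,120,130,5,"g1")
st=sense();p=np.array(st["position"]); r=R.from_euler("xyz",st["ee_rot"],degrees=True);print(p,st["ee_rot"])
for y in(-.0425,.0425):
  for z in(-.02,0,.014): print(y,z,proj(s,p+r.apply([0,y,z])))
crop(cam("top"),130,100,110,110,5,"g1t")
E
```

```text
t 9.05 n 4 j [ -6.  36. -44.  70.  24.  83. -19.]
0 xyz [-2.3 -1.8 24.6] a [ 0.  -0.1  0.4]
1 xyz [-2.3 -1.8 24.6] a [ 0.  -0.1  0.4]
2 xyz [-2.2 -1.7 24.7] a [ 0.  -0.1  0.4]
3 xyz [-2.2 -1.7 24.7] a [ 0.  -0.1  0.4]
[0.6295879  0.30435558 0.28086517] [179.77167065  -0.40867998 118.30733537]
-0.0425 -0.02 [332.39706343 196.54422604]
-0.0425 0 [331.33940717 202.73826194]
-0.0425 0.014 [330.61705773 206.96861403]
0.0425 -0.02 [331.01228971 222.14624104]
0.0425 0 [329.89550883 228.41441364]
0.0425 0.014 [329.1342137  232.68734605]
```

View pics/g1.png

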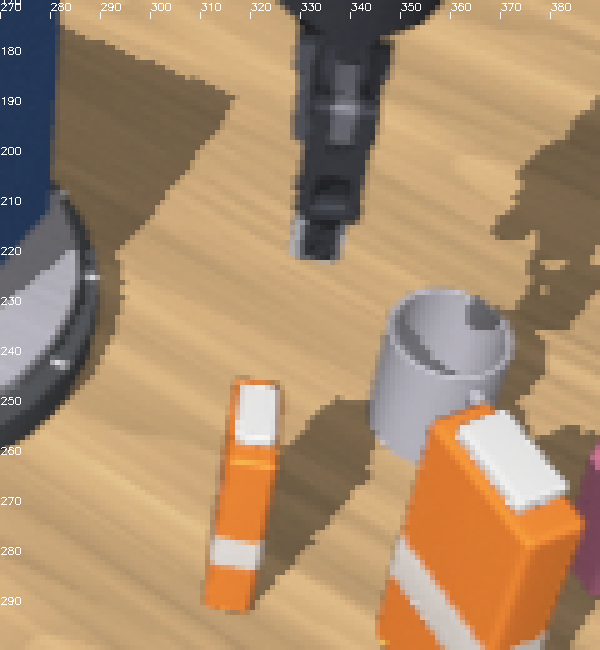

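View pics/g1t.png

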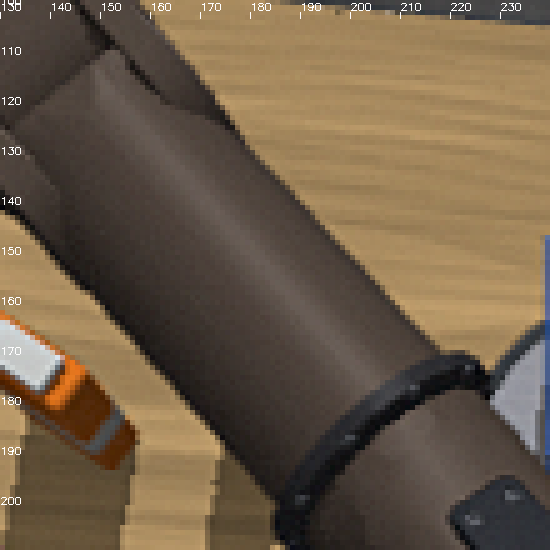

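Fingertips appear about 20 mm further back than the TCP figure suggests, so I'll use the images to set depth. Lowering to just above the tin and checking.

Call:
move_arm --deltas '[{"x": -2, "y": -2, "z": 28, "ax": 0, "ay": 0, "az": 0.4}, {"x": -2, "y": -2, "z": 28, "ax": 0, "ay": 0, "az": 0.4}, {"x": -3, "y": -2, "z": 28, "ax": 0, "ay": 0, "az": 0.4}, {"x": -3, "y": -2, "z": 28, "ax": 0, "ay": 0, "az": 0.3}, {"x": 0, "y": 0, "z": 25, "ax": 0, "ay": 0, "az": 0}, {"x": 0, "y": 0, "z": 5, "ax": 0, "ay": 0, "az": 0}]'

```text
t: 9.75
position: [0.6392, 0.2852, 0.149]
ee_rot: [178.5, -0.1, 115.3]
ft_force: [-0.6, -0.5, 0.5]
grip_width: 0.0851
```

```bash
python3 - <<'E'
from h import *
plan([.626,.295,.1],[180,0,117],step=30)
s=cam("scene"); crop(s,270,170,120,130,5,"g2")
st=sense();p=np.array(st["position"]); r=R.from_euler("xyz",st["ee_rot"],degrees=True);print(p,st["ee_rot"])
for y in(-.0425,.0425):
  for z in(-.02,0,.014): print(y,z,proj(s,p+r.apply([0,y,z])))
E
```

```text
t 9.75 n 2 j [ -4.  40. -41.  82.  28.  67. -24.]
0 xyz [ 7.2 -4.5 24.4] a [ 0.7 -0.  -0.9]
1 xyz [ 7.3 -4.1 24.5] a [ 0.7 -0.  -0.9]
[0.63979268 0.28539613 0.14987315] [ 1.78455872e+02 -8.75486931e-02  1.15272884e+02]
-0.0425 -0.02 [318.17553284 233.01076649]
-0.0425 0 [317.33533921 238.28784763]
-0.0425 0.014 [316.75990929 241.90200302]
0.0425 -0.02 [314.16089472 257.82738359]
0.0425 0 [313.31728021 263.13141551]
0.0425 0.014 [312.7403869  266.75849932]
```

View pics/g2.png

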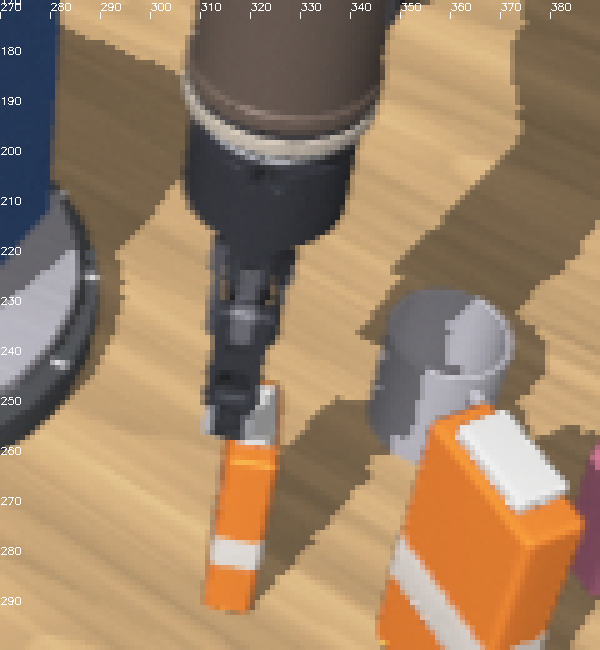

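Call:
move_arm --deltas '[{"x": 7, "y": -7, "z": 0, "ax": 0.7, "ay": 0, "az": -1}, {"x": 4, "y": -4, "z": 0, "ax": 0.7, "ay": 0, "az": -0.8}, {"x": 0, "y": 0, "z": 0, "ax": 0, "ay": 0, "az": 0}]'

```text
t: 10.1
position: [0.6263, 0.2915, 0.1553]
ee_rot: [179.6, -0.1, 117.1]
ft_force: [-0.6, 0.2, -0.0]
grip_width: 0.0845
```

```bash
python3 - <<'E'
from h import *
plan([.627,.293,.09],[180,0,117],step=15)
s=cam("scene"); crop(s,280,200,90,100,6,"g3");print(sense()["position"],sense()["ee_rot"])
E
```

```text
t 10.1 n 5 j [ -5.  40. -42.  82.  27.  68. -23.]
0 xyz [ 0.2  0.2 13.1] a [ 0.1 -0.   0. ]
1 xyz [ 0.2  0.2 13.1] a [ 0.1 -0.   0. ]
2 xyz [ 0.2  0.2 13.1] a [ 0.1 -0.   0. ]
3 xyz [ 0.2  0.2 13.1] a [ 0.1 -0.   0. ]
4 xyz [ 0.2  0.2 13.1] a [ 0.1 -0.   0. ]
[0.62661587 0.2914696  0.15537826] [ 1.79551467e+02 -5.54260436e-02  1.17033417e+02]
```

View pics/g3.png

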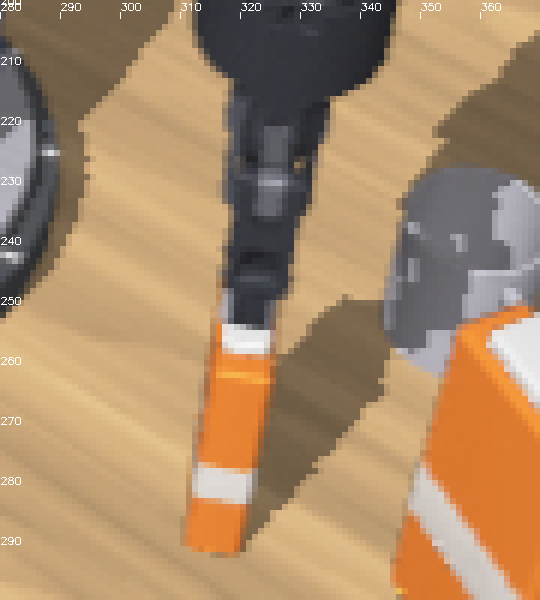

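The near finger lines up with the tin (column 322). Descending.

Call:
move_arm --deltas '[{"x": 0, "y": 0, "z": 12, "ax": 0, "ay": 0, "az": 0}, {"x": 0, "y": 0, "z": 12, "ax": 0, "ay": 0, "az": 0}, {"x": 0, "y": 0, "z": 0, "ax": 0, "ay": 0, "az": 0}]'

```text
t: 10.45
position: [0.6273, 0.2921, 0.1307]
ee_rot: [179.4, -0.0, 117.0]
ft_force: [0.4, 0.2, 0.2]
grip_width: 0.085
```

```bash
python3 - <<'E'
from h import *
plan([.627,.293,.09],[180,0,117],step=15)
s=cam("scene"); crop(s,280,200,90,100,6,"g4");print(sense()["position"],sense()["ee_rot"])
E
```

```text
t 10.45 n 3 j [ -5.  41. -41.  83.  29.  66. -24.]
0 xyz [ 0.3 -0.1 13.6] a [ 0.2 -0.   0. ]
1 xyz [ 0.3 -0.1 13.6] a [ 0.2 -0.   0. ]
2 xyz [ 0.3 -0.  13.6] a [ 0.2 -0.   0. ]
[0.62756614 0.29237964 0.13142793] [ 1.79383724e+02 -4.77137005e-02  1.17033664e+02]
```

View pics/g4.png

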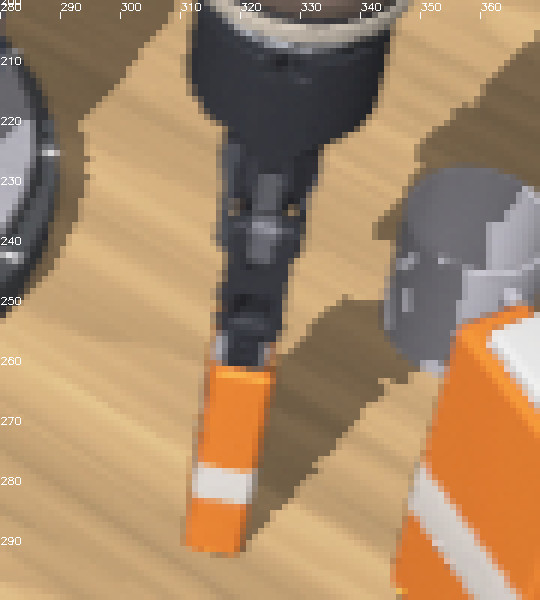

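Call:
move_arm --deltas '[{"x": 0, "y": 0, "z": 14, "ax": 0, "ay": 0, "az": 0}, {"x": 0, "y": 0, "z": 14, "ax": 0.2, "ay": 0, "az": 0}, {"x": 0, "y": 0, "z": 14, "ax": 0.2, "ay": 0, "az": 0}, {"x": 0, "y": 0, "z": 0, "ax": 0, "ay": 0, "az": 0}]'

```text
t: 10.9
position: [0.6277, 0.2921, 0.0848]
ee_rot: [179.9, -0.0, 117.0]
ft_force: [-0.2, -0.4, -0.5]
grip_width: 0.0853
```

```bash
python3 - <<'E'
from h import *
plan([.627,.293,.088],[180,0,117],step=15)
s=cam("scene"); crop(s,280,200,90,100,6,"g5");print(sense()["position"],sense()["ee_rot"],sense()["ft_force"])
crop(cam("top"),130,130,110,110,5,"g5t")
E
```

```text
t 10.9 n 1 j [ -6.  44. -40.  85.  30.  62. -25.]
0 xyz [ 1.1 -0.2 -3.2] a [ 0.1 -0.   0. ]
[0.62805895 0.29248201 0.08588352] [ 1.79822072e+02 -5.50826040e-02  1.17011710e+02] [-0.53033411 -1.34046691  0.4194123 ]
```

View pics/g5.png

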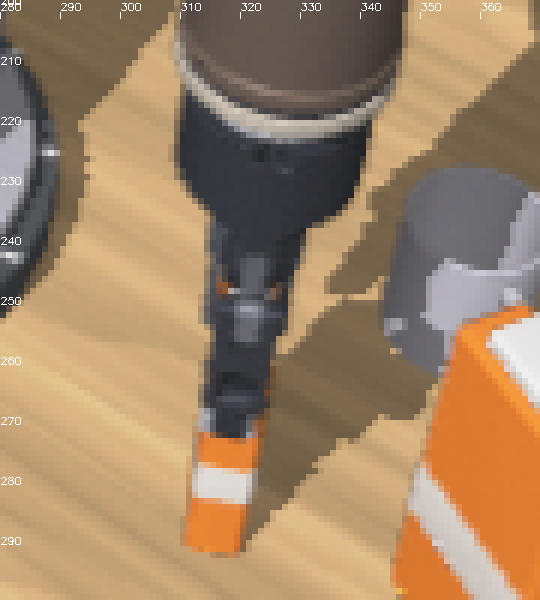

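```bash
python3 - <<'E'
from h import *
s=cam("scene")
for z in(.06,.07,.08,.09,.1,.11): print(z,proj(s,[.628+.0425*.89,.2925+.0425*.454,z]).round(1))
E
```

```text
0.06 [315.  283.3]
0.07 [315.4 281.1]
0.08 [315.8 278.8]
0.09 [316.3 276.5]
0.1 [316.7 274.1]
0.11 [317.1 271.8]
```

Tips are at about z = 0.105, roughly 35 mm below the tin's top. Gripping.

Call:
move_arm --deltas '[{"x": 0, "y": 0, "z": 0, "ax": 0, "ay": 0, "az": 0}, {"x": 0, "y": 0, "z": 0, "ax": 0, "ay": 0, "az": 0}, {"x": 0, "y": 0, "z": 0, "ax": 0, "ay": 0, "az": 0}, {"x": 0, "y": 0, "z": 0, "ax": 0, "ay": 0, "az": 0}, {"x": 0, "y": 0, "z": 0, "ax": 0, "ay": 0, "az": 0}]' --hand 0 --grip_force 40

```text
t: 11.55
position: [0.6298, 0.2942, 0.0903]
ee_rot: [179.5, -0.1, 117.0]
ft_force: [0.2, 0.3, -1.7]
grip_width: 0.0574
```

```bash
python3 - <<'E'
from h import *
s=cam("scene"); crop(s,280,200,90,100,6,"g6");print(sense()["position"],sense()["ee_rot"],sense()["ft_force"],sense()["grip_width"])
E
```

```text
[0.62977053 0.29415995 0.09027475] [ 1.79456671e+02 -8.22651903e-02  1.17009749e+02] [ 0.51050417 -0.31761525 -1.59046856] 0.05724152312548024
```

View pics/g6.png

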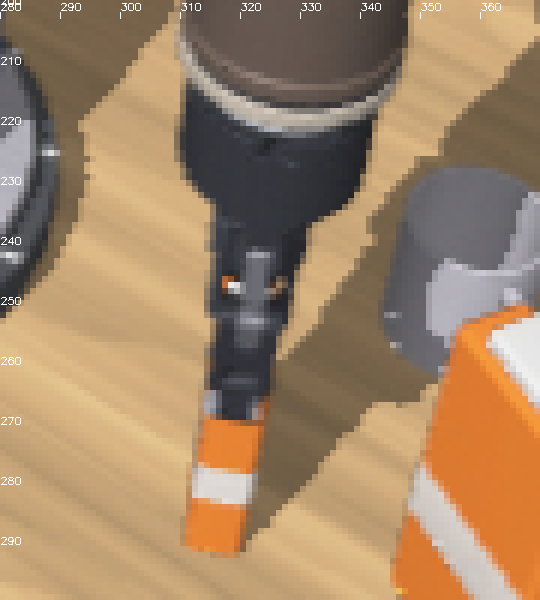

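Gripped: width 57.3 mm, reported TCP 90 mm above the tin's bottom. Lifting, then turning towards the mouth.

Call:
move_arm --deltas '[{"x": 0, "y": 0, "z": -20, "ax": 0, "ay": 0, "az": 0}, {"x": 0, "y": 0, "z": -40, "ax": 0, "ay": 0, "az": 0}, {"x": 0, "y": 0, "z": -45, "ax": 0, "ay": 0, "az": 0}, {"x": 0, "y": 0, "z": -45, "ax": 0, "ay": 0, "az": 0}, {"x": 0, "y": 0, "z": -45, "ax": 0, "ay": 0, "az": 0}, {"x": 0, "y": 0, "z": -45, "ax": 0, "ay": 0, "az": 0}, {"x": 0, "y": 0, "z": -45, "ax": 0, "ay": 0, "az": 0}]'

```text
t: 12.3
position: [0.6251, 0.2893, 0.3761]
ee_rot: [-179.6, -0.0, 117.1]
ft_force: [1.1, 0.8, -1.2]
grip_width: 0.0569
```

```bash
cat >> h.py <<'E'
YB=6.6
def mouth_tcp(back,L=.0903):
    # TCP so that tin's leading end is 'back' m outside the face centre
    y=np.radians(YB); M=np.r_[AX+(-.064)*np.array([np.cos(y),np.sin(y)]),.243]; d=np.array([.5*np.cos(y),.5*np.sin(y),-np.cos(np.pi/6)])
    return M-d*(back+L)
RM=[180,30,180+YB]
E
python3 - <<'E'
from h import *
st=sense();print(st["position"],st["ee_rot"],st["grip_width"])
print(mouth_tcp(.05))
plan([.47,.13,.44],RM)
crop(cam("scene"),250,100,150,150,4,"l1")
E
```

```text
[0.62512988 0.28931294 0.3760503 ] [-1.79600995e+02 -4.40811066e-02  1.17076662e+02] 0.05691289830307095
[ 0.46923904 -0.01341882  0.36450336]
t 12.3 n 10 j [ -7.  34. -44.  60.  22.  94. -17.]
0 xyz [ -7.1 -21.1  -6.3] a [-1.8 -2.6 -6.8]
1 xyz [ -4.9 -21.6  -6.7] a [-1.8 -2.6 -6.8]
2 xyz [ -2.6 -21.8  -7.2] a [-1.8 -2.6 -6.8]
3 xyz [ -0.4 -21.8  -7.8] a [-1.8 -2.6 -6.8]
4 xyz [  1.8 -21.4  -8.6] a [-1.8 -2.6 -6.8]
5 xyz [  3.9 -20.8  -9.4] a [-1.8 -2.6 -6.8]
6 xyz [  5.8 -19.9 -10.3] a [-1.8 -2.6 -6.8]
7 xyz [  7.6 -18.8 -11.2] a [-1.8 -2.6 -6.8]
8 xyz [  9.2 -17.4 -12.2] a [-1.8 -2.6 -6.8]
9 xyz [ 10.6 -15.8 -13.2] a [-1.8 -2.6 -6.8]
```

View pics/l1.png

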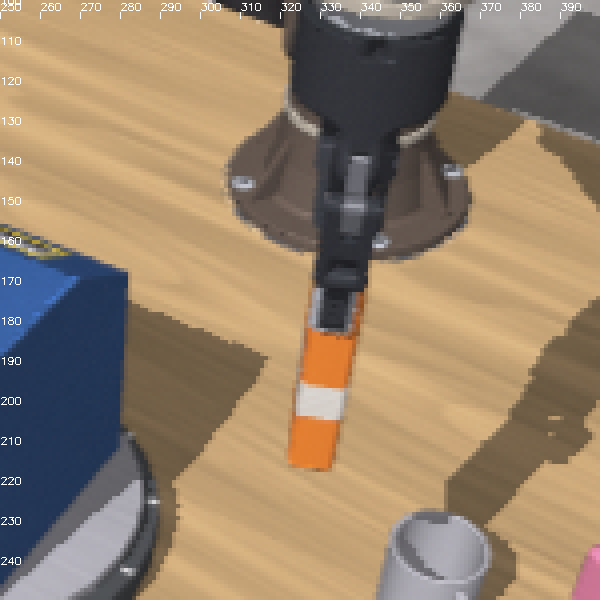

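The tin is held straight, its bottom at (327,215). Turning and tilting on the way.

Call:
move_arm --deltas '[{"x": -7, "y": -21, "z": -6, "ax": -1.8, "ay": -2.6, "az": -6.8}, {"x": -5, "y": -22, "z": -7, "ax": -1.8, "ay": -2.6, "az": -6.8}, {"x": -3, "y": -22, "z": -7, "ax": -1.8, "ay": -2.6, "az": -6.8}, {"x": 0, "y": -22, "z": -8, "ax": -1.8, "ay": -2.6, "az": -6.8}, {"x": 2, "y": -21, "z": -9, "ax": -1.8, "ay": -2.6, "az": -6.8}, {"x": 4, "y": -21, "z": -9, "ax": -1.8, "ay": -2.6, "az": -6.8}, {"x": 6, "y": -20, "z": -10, "ax": -1.8, "ay": -2.6, "az": -6.8}, {"x": 8, "y": -19, "z": -11, "ax": -1.8, "ay": -2.6, "az": -6.8}]'

```text
t: 13.15
position: [0.5021, 0.1653, 0.4309]
ee_rot: [176.7, 24.2, 172.3]
ft_force: [-1.2, -1.1, -0.7]
grip_width: 0.0573
```

```bash
python3 - <<'E'
from h import *
st=sense();print(st["position"],st["ee_rot"],st["grip_width"])
plan([.46,.08,.43],RM)
print(); plan(mouth_tcp(.05),RM,p0=[.46,.08,.43],r0=RM)
E
```

```text
[0.50209034 0.16526363 0.43085419] [176.73209469  24.23916763 172.26247449] 0.05731003054031218
t 13.15 n 3 j [ 27.  -3. -56.  98.  11.  62.  51.]
0 xyz [  9.3 -29.8  -5.6] a [-1.1 -1.8 -4.3]
1 xyz [ 11.3 -28.9  -6.5] a [-1.1 -1.8 -4.3]
2 xyz [ 13.2 -27.8  -7.4] a [-1.1 -1.8 -4.3]

t 13.15 n 3 j [ 27.  -3. -56.  98.  11.  62.  51.]
0 xyz [ 11.4 -31.3  18.6] a [0. 0. 0.]
1 xyz [ 11.4 -31.3  18.6] a [0. 0. 0.]
2 xyz [ 11.4 -31.3  18.6] a [0. 0. 0.]
```

Call:
move_arm --deltas '[{"x": 9, "y": -30, "z": -6, "ax": -1.1, "ay": -1.8, "az": -4.3}, {"x": 11, "y": -29, "z": -6, "ax": -1.1, "ay": -1.8, "az": -4.3}, {"x": 13, "y": -28, "z": -7, "ax": -1.1, "ay": -1.8, "az": -4.3}]'

```text
t: 13.45
position: [0.4622, 0.0896, 0.43]
ee_rot: [179.9, 29.6, -174.4]
ft_force: [0.6, 0.1, -2.4]
grip_width: 0.0571
```

```bash
python3 - <<'E'
from h import *
st=sense();print(st["position"],st["ee_rot"],st["grip_width"])
plan(mouth_tcp(.06),RM,step=30)
E
```

```text
[0.46216678 0.08956901 0.42998001] [ 179.89046557   29.60643351 -174.36707466] 0.05711399650590005
t 13.45 n 4 j [ 27. -16. -36. 109.  -9.  54.  89.]
0 xyz [  8.8 -25.8  11.3] a [-0.1 -0.1 -0.2]
1 xyz [  8.9 -25.8  11.2] a [-0.1 -0.1 -0.2]
2 xyz [  9.  -25.8  11.2] a [-0.1 -0.1 -0.2]
3 xyz [  9.1 -25.8  11.1] a [-0.1 -0.1 -0.2]
```

Call:
move_arm --deltas '[{"x": 9, "y": -26, "z": 11, "ax": 0, "ay": 0, "az": -0.2}, {"x": 9, "y": -26, "z": 11, "ax": 0, "ay": 0, "az": -0.2}, {"x": 9, "y": -26, "z": 11, "ax": 0, "ay": 0, "az": -0.2}]'

```text
t: 13.75
position: [0.46, 0.0076, 0.389]
ee_rot: [-179.4, 30.0, -173.4]
ft_force: [0.7, 0.3, -0.7]
grip_width: 0.0576
```

```bash
python3 - <<'E'
from h import *
st=sense();print(st["position"],st["ee_rot"],st["grip_width"])
plan(mouth_tcp(.05),RM,step=20)
crop(cam("scene"),190,60,150,130,5,"m1")
crop(cam("top"),200,130,130,130,5,"m1t")
E
```

```text
[0.45996463 0.00762519 0.38900686] [-179.37292763   30.03159573 -173.41628736] 0.05758658064796022
t 13.75 n 2 j [ 26. -15. -25. 116. -12.  48. 103.]
0 xyz [  3.2 -10.8  12.4] a [-0.3  0.  -0. ]
1 xyz [  3.2 -10.9  12.4] a [-0.3  0.  -0. ]
```

View pics/m1.png

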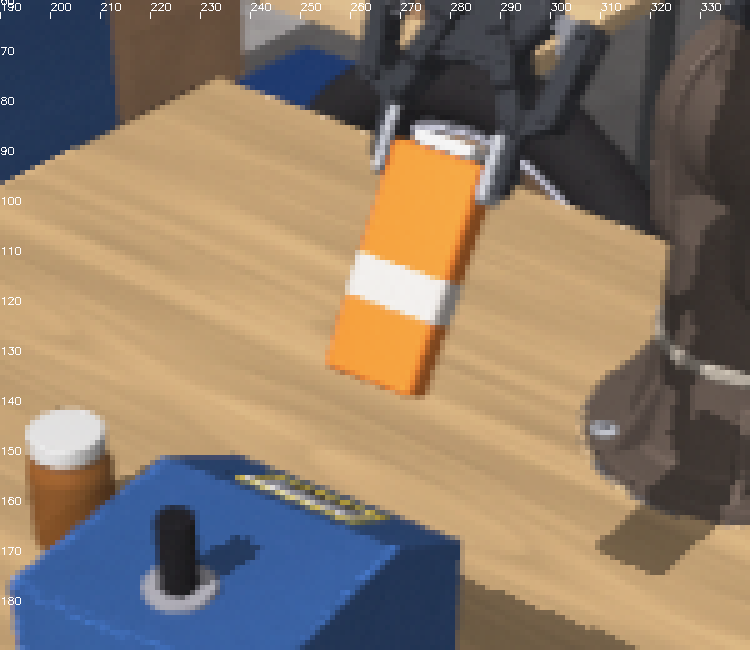

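View pics/m1t.png

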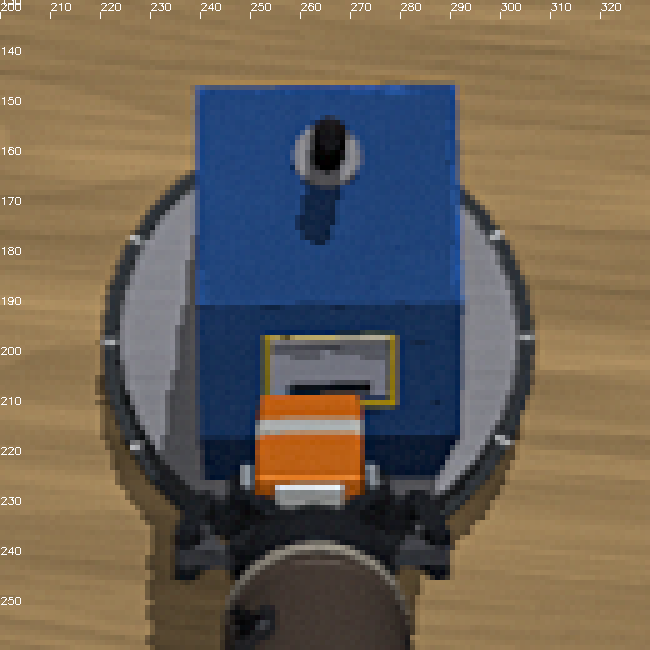

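```bash
python3 - <<'E'
from h import *
s=cam("scene");t=cam("top")
st=sense();p=np.array(st["position"]); r=R.from_euler("xyz",st["ee_rot"],degrees=True)
for x in(-.013,.013):
  for y in(-.029,.029):
    P=p+r.apply([x,y,.0903]); Q=p+r.apply([x,y,.0903-.132]); print(x,y,P.round(3),"S",proj(s,P).round(1),"T",proj(t,P).round(1)," rear S",proj(s,Q).round(1),proj(t,Q).round(1))
# mouth corners
y=np.radians(YB);Rz=R.from_euler("z",YB,degrees=True).as_matrix()
for u in(-.019,.019):
  for w in(-.036,.036):
    P=Rz@np.array([-.064+u*np.cos(np.pi/6),w,.243+u*.5])+np.r_[AX,0]; print("mouth",u,w,"S",proj(s,P).round(1),"T",proj(t,P).round(1))
for c in((.11,.08,.264),(.11,-.08,.264)): print("top",proj(t,Rz@np.array(c)+np.r_[AX,0]).round(1))
E
```

```text
-0.013 -0.029 [ 0.52  -0.015  0.317] S [254.1 133.6] T [269.3 206.1]  rear S [267.4  87.1] [271.1 222.9]
-0.013 0.029 [0.513 0.043 0.317] S [271.7 140. ] T [249.  206.3]  rear S [285.9  92.7] [248.8 223.1]
0.013 -0.029 [ 0.497 -0.017  0.304] S [258.4 133.8] T [269.2 214.7]  rear S [271.5  88.4] [271.1 232.2]
0.013 0.029 [0.491 0.04  0.304] S [275.7 140.1] T [249.1 214.9]  rear S [289.7  93.9] [248.9 232.4]
mouth -0.019 -0.036 S [245.3 155.1] T [277.7 209.9]
mouth -0.019 0.036 S [265.9 163. ] T [254.  210.2]
mouth 0.019 -0.036 S [238.9 155.4] T [277.8 198. ]
mouth 0.019 0.036 S [259.9 163.5] T [253.8 198.3]
top [238.6 147.3]
top [291.  146.5]
```

```bash
python3 - <<'E'
from h import *
from scipy.optimize import least_squares
s=cam("scene");t=cam("top")
crop(s,240,75,60,75,10,"m2"); crop(t,240,200,50,45,12,"m2t")
E
```

View pics/m2.png

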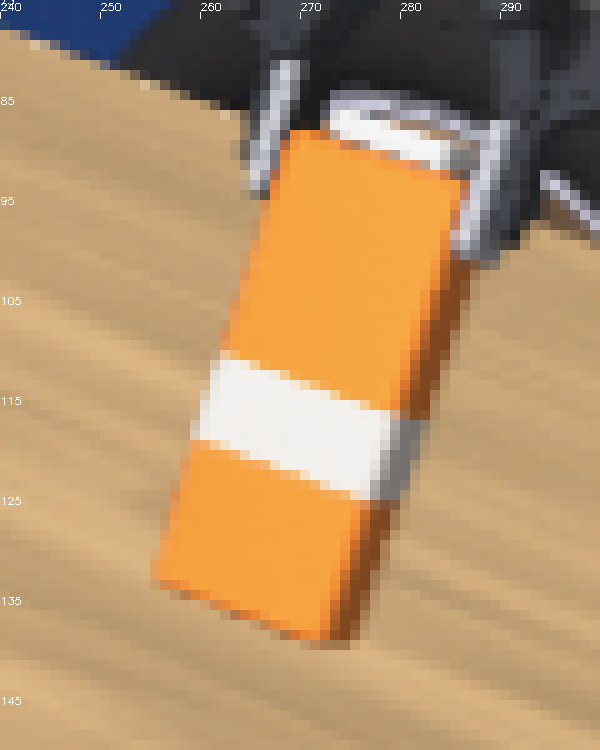

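View pics/m2t.png

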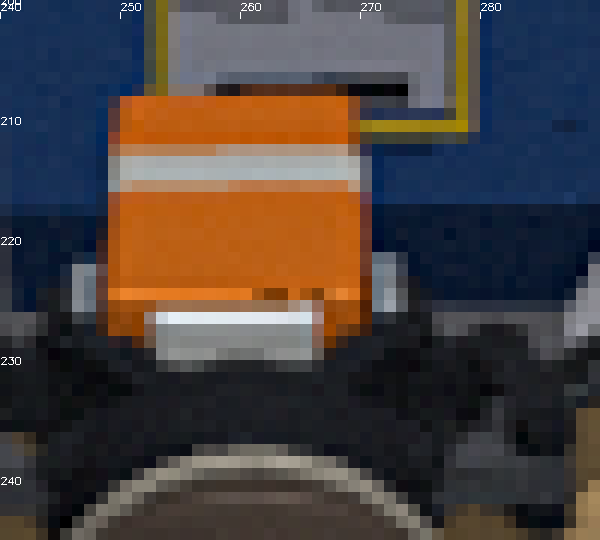

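```bash
cat >> h.py <<'E'
def tgt(back,dx=-.004,dy=0):
    r=R.from_euler("xyz",RM,degrees=True); return mouth_tcp(back)+r.apply([dx,dy,0])
E
python3 - <<'E'
from h import *
st=sense();print(st["position"],st["ee_rot"])
plan(tgt(.02),RM,step=15)
E
```

```text
[0.46088155 0.00961139 0.38980774] [-179.43600995   30.01096227 -173.38199987]
t 14.05 n 4 j [ 26. -15. -25. 116. -12.  48. 102.]
0 xyz [ 0.9 -5.8 13.7] a [-0.1  0.   0. ]
1 xyz [ 0.9 -5.9 13.7] a [-0.1  0.   0. ]
2 xyz [ 0.9 -5.9 13.7] a [-0.1  0.   0. ]
3 xyz [ 0.9 -5.9 13.7] a [-0.1  0.   0. ]
```

Call:
move_arm --deltas '[{"x": 1, "y": -6, "z": 14, "ax": -0.1, "ay": 0, "az": 0}, {"x": 1, "y": -6, "z": 14, "ax": -0.1, "ay": 0, "az": 0}, {"x": 1, "y": -6, "z": 14, "ax": -0.1, "ay": 0, "az": 0}, {"x": 1, "y": -5, "z": 10, "ax": -0.1, "ay": 0, "az": 0}, {"x": 0, "y": 0, "z": 0, "ax": 0, "ay": 0, "az": 0}]'

```text
t: 14.55
position: [0.4887, -0.0065, 0.3451]
ee_rot: [-179.7, 30.3, -172.8]
ft_force: [-0.4, -0.5, -0.4]
grip_width: 0.0578
```

```bash
python3 - <<'E'
from h import *
st=sense();print(st["position"],st["ee_rot"],st["ft_force"])
plan(tgt(.0),RM,step=15)
p=np.array(st["position"]); r=R.from_euler("xyz",st["ee_rot"],degrees=True)
t=cam("top");s=cam("scene")
for y in(-.029,.029): P=p+r.apply([-.009,y,.0903]); print(proj(s,P).round(1),proj(t,P).round(1))
crop(s,225,90,70,80,8,"m3"); crop(t,235,185,60,55,12,"m3t")
E
```

```text
[ 0.48870104 -0.0065158   0.34514244] [-179.67341349   30.34737934 -172.84120005] [-0.44440094 -0.52332695 -0.39195534]
t 14.55 n 2 j [ 26. -10. -25. 119. -12.  40. 105.]
0 xyz [ 2.  -2.3 11.6] a [-0.   0.2  0.2]
1 xyz [ 1.9 -2.3 11.6] a [-0.   0.2  0.2]
[244.6 149. ] [274.3 201. ]
[261.7 155.5] [254.8 201.4]
```

View pics/m3.png

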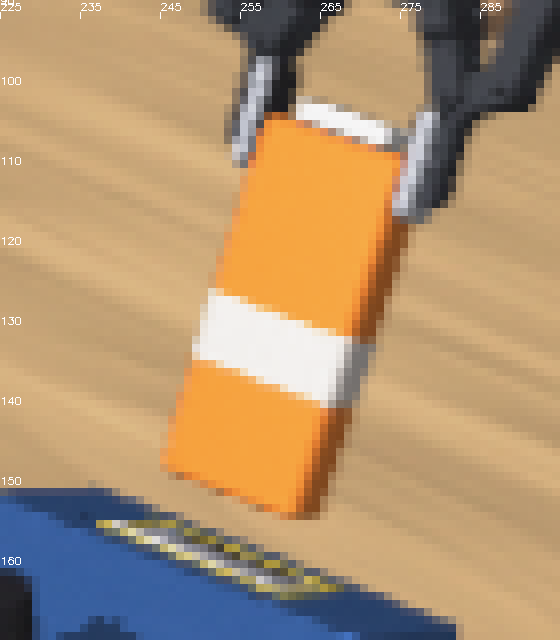

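View pics/m3t.png

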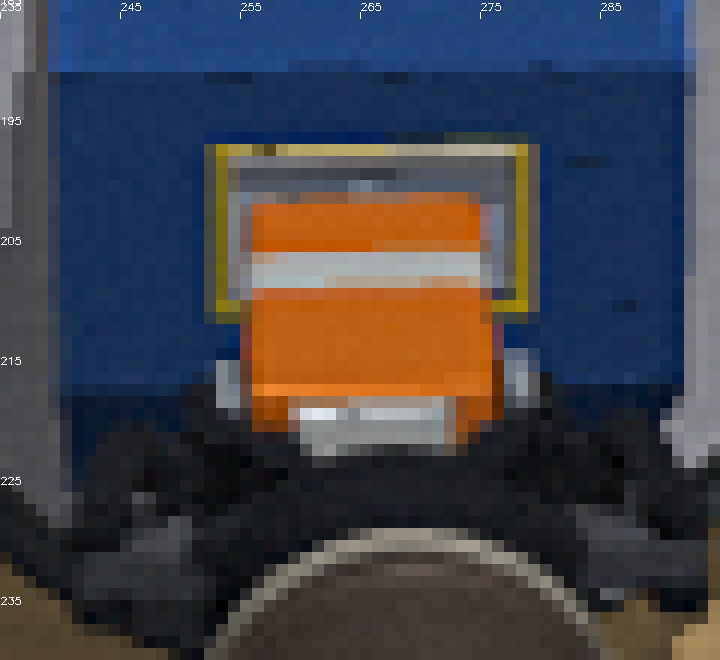

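Top view shows the tin centred over the mouth (tin columns 255–275, mouth 254–278). Pushing in through the flap.

Call:
move_arm --deltas '[{"x": 1.5, "y": -1, "z": 12, "ax": 0, "ay": 0.2, "az": 0.2}, {"x": 1.5, "y": -1, "z": 12, "ax": 0, "ay": 0.2, "az": 0.2}, {"x": 0, "y": 0, "z": 12, "ax": 0, "ay": 0, "az": 0}, {"x": 0, "y": 0, "z": 12, "ax": 0, "ay": 0, "az": 0}]'

```text
t: 15.05
position: [0.5139, -0.0059, 0.3077]
ee_rot: [-179.6, 30.6, -173.2]
ft_force: [-6.7, -0.9, 1.5]
grip_width: 0.0571
```

```bash
python3 - <<'E'
from h import *
st=sense();print(st["position"],st["ee_rot"],st["ft_force"])
plan(tgt(-.06),RM,step=15)
t=cam("top");s=cam("scene")
crop(s,225,90,70,80,8,"m4"); crop(t,235,185,60,55,12,"m4t")
E
```

```text
[ 0.51391452 -0.00591923  0.30767356] [-179.59049994   30.58710214 -173.22538674] [-6.67359602 -0.90571702  1.5430772 ]
t 15.05 n 3 j [ 26.  -5. -28. 121.  -8.  33. 100.]
0 xyz [ 2.4 -0.7 12.7] a [-0.1  0.2  0. ]
1 xyz [ 2.3 -0.7 12.7] a [-0.1  0.2  0. ]
2 xyz [ 2.3 -0.7 12.7] a [-0.1  0.2  0. ]
```

View pics/m4.png

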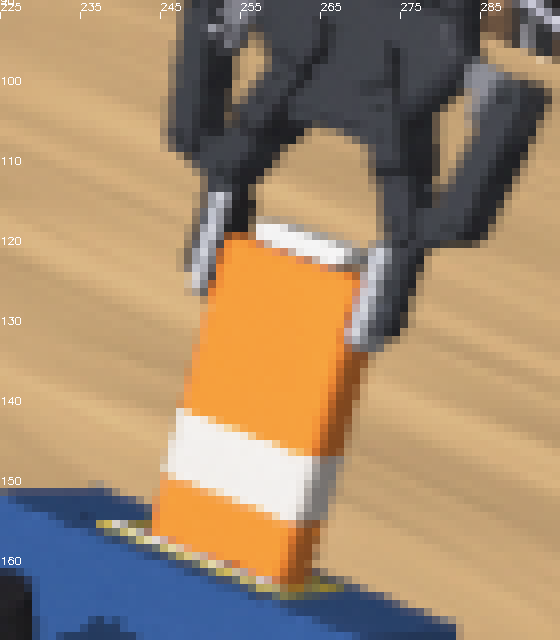

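View pics/m4t.png

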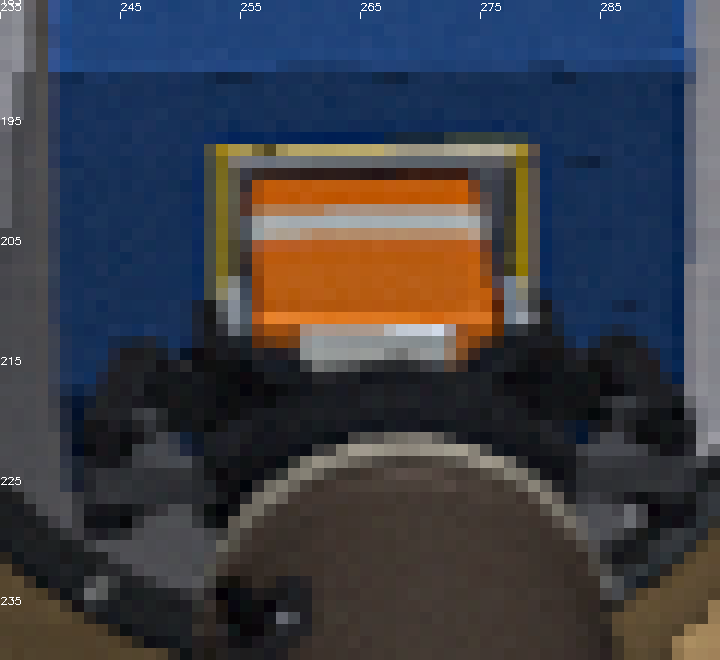

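Call:
move_arm --deltas '[{"x": 2, "y": -0.5, "z": 13, "ax": 0, "ay": 0.2, "az": 0}, {"x": 2, "y": -0.5, "z": 13, "ax": 0, "ay": 0.2, "az": 0}, {"x": 1, "y": 0, "z": 13, "ax": 0, "ay": 0, "az": 0}, {"x": 0, "y": 0, "z": 12, "ax": 0, "ay": 0, "az": 0}]'

```text
t: 15.55
position: [0.5359, -0.0042, 0.2583]
ee_rot: [-179.7, 30.1, -173.3]
ft_force: [-2.6, -0.3, -1.2]
grip_width: 0.0576
```

```bash
python3 - <<'E'
from h import *
st=sense();print(st["position"],st["ee_rot"],st["ft_force"],st["grip_width"])
plan(tgt(-.09),RM,step=15)
t=cam("top");s=cam("scene")
crop(s,220,100,75,75,8,"m5"); crop(t,235,180,60,55,12,"m5t")
E
```

```text
[ 0.53594888 -0.00422754  0.25828777] [-179.69871739   30.12189997 -173.29122513] [-2.5766471  -0.26967447 -1.22211823] 0.05761690832658629
t 15.55 n 1 j [ 26.   1. -30. 123.  -1.  26.  94.]
0 xyz [ 1.2 -1.4 14.4] a [-0.2  0.1  0.1]
```

View pics/m5.png

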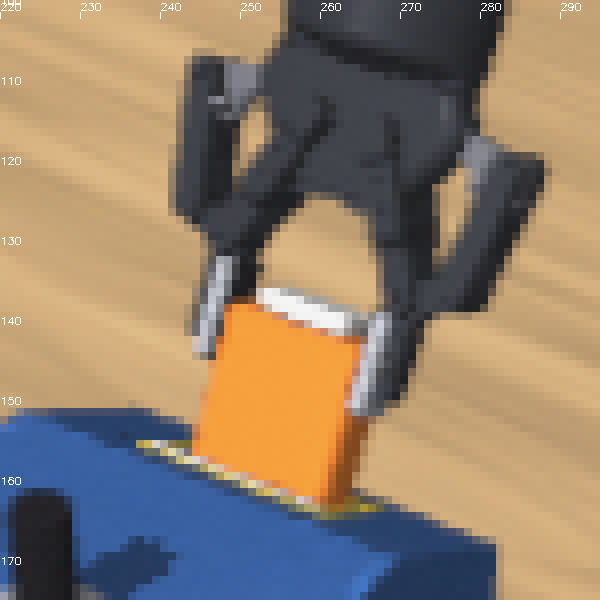

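View pics/m5t.png

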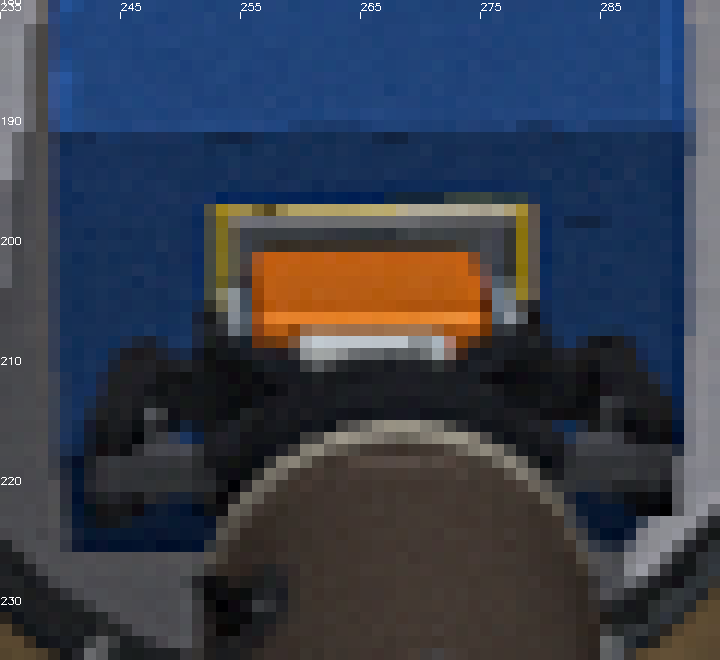

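Call:
move_arm --deltas '[{"x": 0.5, "y": -1, "z": 10, "ax": 0, "ay": 0, "az": 0}, {"x": 0.5, "y": 0, "z": 8, "ax": 0, "ay": 0, "az": 0}]'

```text
t: 15.85
position: [0.5442, -0.0042, 0.241]
ee_rot: [-179.8, 30.0, -173.3]
ft_force: [-2.4, -0.9, -0.6]
grip_width: 0.0572
```

```bash
python3 - <<'E'
from h import *
st=sense();print(st["position"],st["ee_rot"],st["ft_force"],st["grip_width"])
plan(tgt(-.09),RM,step=15)
s=cam("scene")
crop(s,220,100,75,75,8,"m6")
E
```

```text
[ 0.54422324 -0.00423127  0.24102921] [-179.75475252   30.04375966 -173.30677159] [-2.41193087 -0.85837216 -0.60306714] 0.05723632331354746
t 15.85 n 1 j [ 25.   3. -30. 124.   2.  23.  90.]
0 xyz [-0.3 -0.5 -4.7] a [-0.2  0.   0.1]
```

View pics/m6.png

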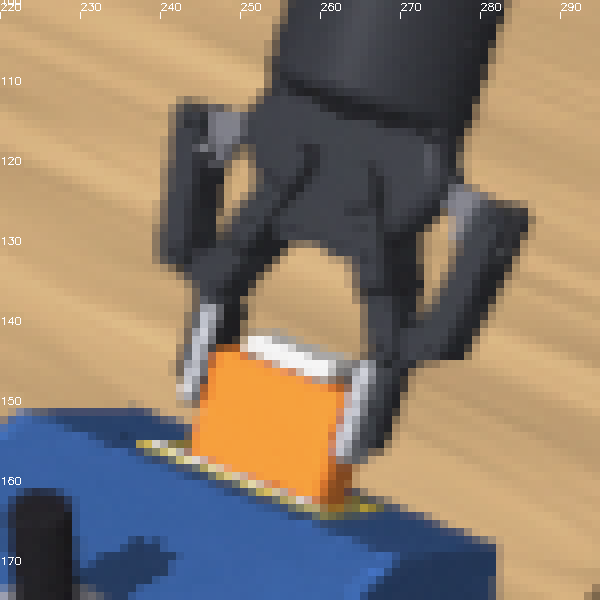

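Call:
move_arm --deltas '[{"x": 0, "y": 0, "z": 0, "ax": 0, "ay": 0, "az": 0}, {"x": 0, "y": 0, "z": 0, "ax": 0, "ay": 0, "az": 0}, {"x": 0, "y": 0, "z": 0, "ax": 0, "ay": 0, "az": 0}]' --hand 80

```text
t: 16.2
position: [0.5456, -0.0038, 0.2411]
ee_rot: [-179.8, 30.1, -173.3]
ft_force: [-0.2, 0.8, 0.1]
grip_width: 0.0799
```

```bash
python3 - <<'E'
from h import *
st=sense();print(st["position"],st["ee_rot"],st["ft_force"],st["grip_width"])
s=cam("scene")
crop(s,220,100,75,75,8,"m7")
E
```

```text
[ 0.54563574 -0.00376533  0.24112491] [-179.77170752   30.14960092 -173.26754576] [-0.23778298  0.78996986  0.08988604] 0.07993711076514307
```

View pics/m7.png

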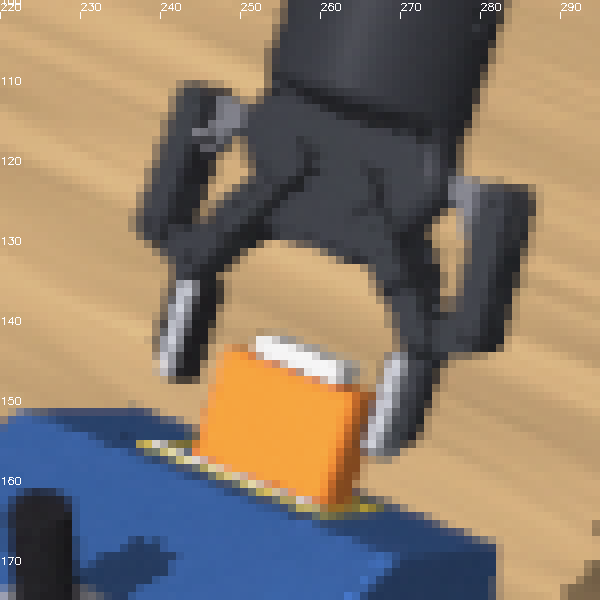

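The tin stays put in the flap. Backing off straight, then closing the fingers.

Call:
move_arm --deltas '[{"x": 0, "y": 0, "z": -15, "ax": 0, "ay": 0, "az": 0}, {"x": 0, "y": 0, "z": -20, "ax": 0, "ay": 0, "az": 0}, {"x": 0, "y": 0, "z": -20, "ax": 0, "ay": 0, "az": 0}, {"x": 0, "y": 0, "z": -15, "ax": 0, "ay": 0, "az": 0}]'

```text
t: 16.65
position: [0.5098, -0.0071, 0.3034]
ee_rot: [-179.8, 30.1, -173.2]
ft_force: [-1.0, -0.8, 0.2]
grip_width: 0.08
```

Call:
move_arm --deltas '[{"x": 0, "y": 0, "z": 0, "ax": 0, "ay": 0, "az": 0}, {"x": 0, "y": 0, "z": 0, "ax": 0, "ay": 0, "az": 0}, {"x": 0, "y": 0, "z": 0, "ax": 0, "ay": 0, "az": 0}, {"x": 0, "y": 0, "z": 0, "ax": 0, "ay": 0, "az": 0}, {"x": 0, "y": 0, "z": 0, "ax": 0, "ay": 0, "az": 0}, {"x": 0, "y": 0, "z": 0, "ax": 0, "ay": 0, "az": 0}]' --hand 0

```text
t: 17.25
position: [0.5105, -0.007, 0.3038]
ee_rot: [-179.8, 30.3, -173.2]
ft_force: [0.1, -1.2, 0.5]
grip_width: 0.0001
```

```bash
python3 - <<'E'
from h import *
st=sense();print(st["position"],st["ee_rot"],st["ft_force"],st["grip_width"])
plan(tgt(-.09),RM,step=15)
s=cam("scene");t=cam("top")
crop(s,220,80,75,90,8,"m8");crop(t,235,180,60,60,10,"m8t")
E
```

```text
[ 0.51049595 -0.00703762  0.30375061] [-179.75846217   30.27141255 -173.1846855 ] [ 0.0522278  -1.1860584   0.51825194] 0.0001405601822907886
t 17.25 n 5 j [ 28.  -5. -29. 122.  -9.  33. 102.]
0 xyz [ 0.4 -0.3 13.3] a [-0.   0.1  0. ]
1 xyz [ 0.4 -0.3 13.3] a [-0.   0.1  0. ]
2 xyz [ 0.4 -0.3 13.3] a [-0.   0.1  0. ]
3 xyz [ 0.4 -0.3 13.3] a [-0.   0.1  0. ]
4 xyz [ 0.4 -0.3 13.3] a [-0.   0.1  0. ]
```

View pics/m8.png

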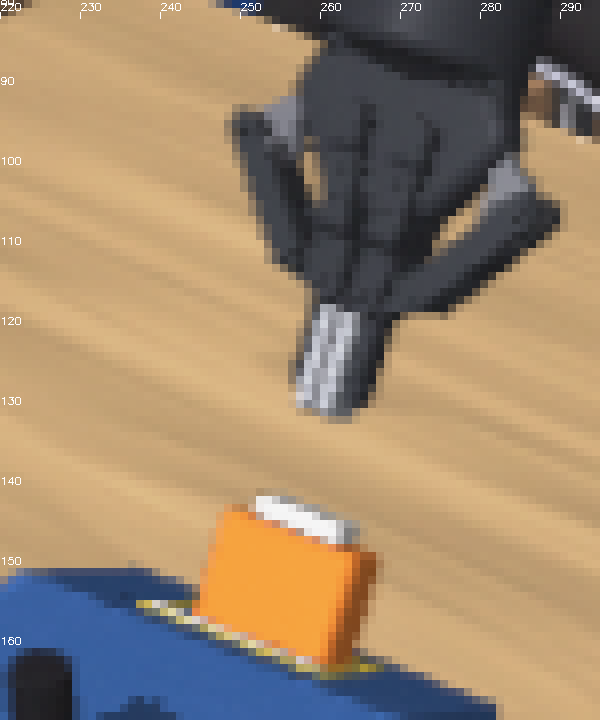

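View pics/m8t.png

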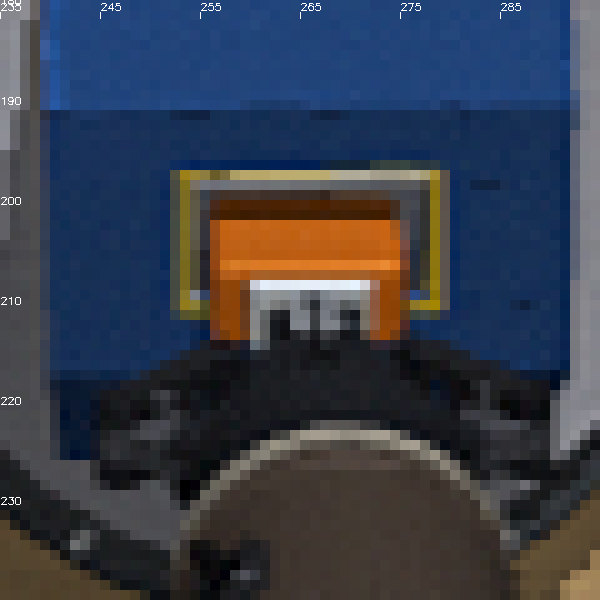

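Closed fingers sit centred behind the cap; gap is about 40 mm. Advancing to contact with a small down-slope correction.

Call:
move_arm --deltas '[{"x": 2, "y": 0, "z": 12, "ax": 0, "ay": 0, "az": 0}, {"x": 2, "y": 0, "z": 12, "ax": 0, "ay": 0, "az": 0}, {"x": 1, "y": 0, "z": 12, "ax": 0, "ay": 0, "az": 0}]' --grip_force 60

```text
t: 17.65
position: [0.5255, -0.0057, 0.271]
ee_rot: [-179.7, 30.5, -173.2]
ft_force: [0.3, -0.5, 2.3]
grip_width: -0.0
```

```bash
python3 - <<'E'
from h import *
st=sense();print(st["position"],st["ee_rot"],st["ft_force"],st["grip_width"])
plan(tgt(-.09),RM,step=15)
s=cam("scene")
crop(s,220,95,75,75,8,"m9")
E
```

```text
[ 0.52554695 -0.00569338  0.27104398] [-179.69161673   30.46640248 -173.18197073] [ 0.32134986 -0.50251664  2.32075926] -3.1604924664004874e-05
t 17.65 n 3 j [ 27.  -2. -30. 124.  -5.  27.  97.]
0 xyz [-0.4 -0.4 10.2] a [-0.1  0.2  0.1]
1 xyz [-0.5 -0.4 10.2] a [-0.1  0.2  0.1]
2 xyz [-0.5 -0.4 10.2] a [-0.1  0.2  0.1]
```

View pics/m9.png

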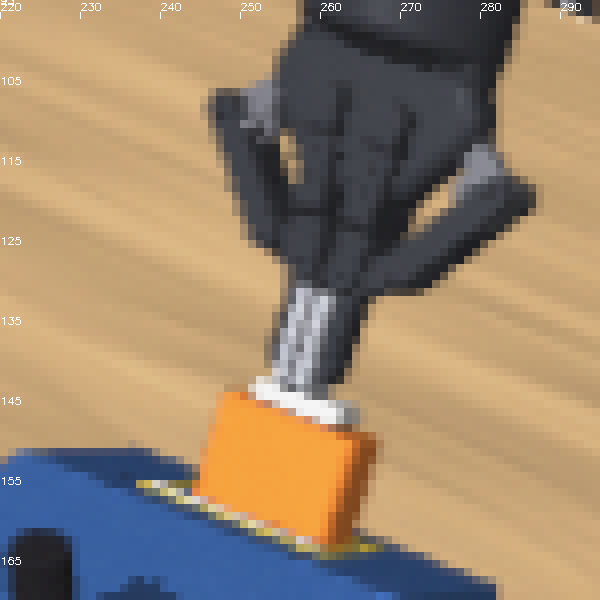

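Contact at the cap. Pushing in.

Call:
move_arm --deltas '[{"x": 0, "y": 0, "z": 12, "ax": 0, "ay": 0, "az": 0}, {"x": 0, "y": 0, "z": 12, "ax": 0, "ay": 0, "az": 0}, {"x": 0, "y": 0, "z": 12, "ax": 0, "ay": 0, "az": 0}]'

```text
t: 18.0
position: [0.5441, -0.0039, 0.2385]
ee_rot: [-179.7, 30.4, -173.2]
ft_force: [-2.1, 0.0, 1.5]
grip_width: -0.0001
```

```bash
python3 - <<'E'
from h import *
st=sense();print(st["position"],st["ee_rot"],st["ft_force"],st["grip_width"])
plan(tgt(-.12),RM,step=15)
s=cam("scene");t=cam("top")
crop(s,220,95,75,75,8,"m10");crop(t,235,180,60,60,10,"m10t")
E
```

```text
[ 0.54410703 -0.00388646  0.2385029 ] [-179.71935071   30.40811139 -173.22443701] [-2.09288057  0.04728926  1.50933941] -8.323712585003804e-05
t 18.0 n 2 j [ 26.   3. -31. 125.   2.  22.  90.]
0 xyz [-0.7 -0.4 11.6] a [-0.1  0.2  0.1]
1 xyz [-0.8 -0.4 11.6] a [-0.1  0.2  0.1]
```

View pics/m10.png

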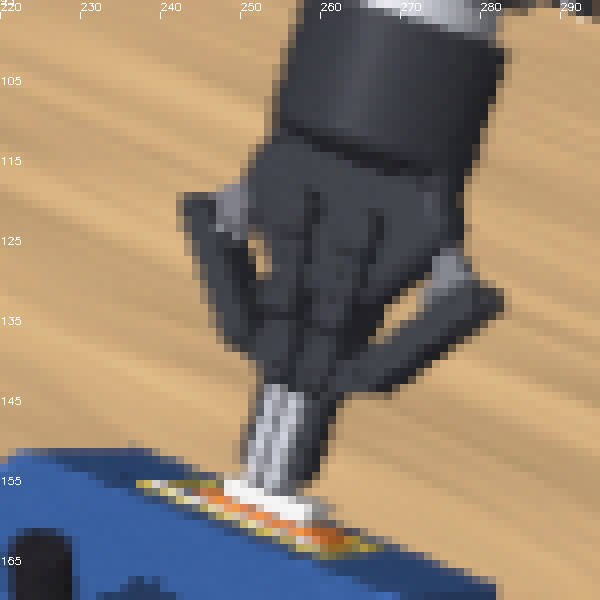

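View pics/m10t.png

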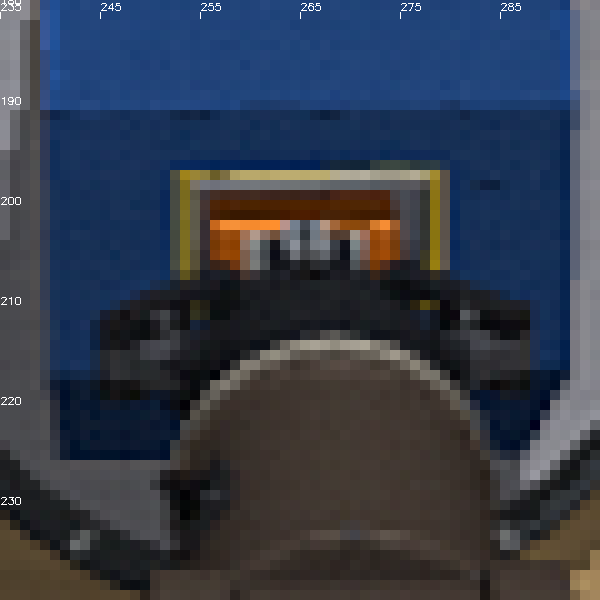

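Call:
move_arm --deltas '[{"x": 0, "y": 0, "z": 12, "ax": 0, "ay": 0, "az": 0}, {"x": 0, "y": 0, "z": 12, "ax": 0, "ay": 0, "az": 0}, {"x": 0, "y": 0, "z": 12, "ax": 0, "ay": 0, "az": 0}]'

```text
t: 18.4
position: [0.562, -0.0024, 0.2083]
ee_rot: [-179.7, 30.4, -173.2]
ft_force: [-5.2, -0.8, 1.7]
grip_width: 0.0001
```

```bash
python3 - <<'E'
from h import *
st=sense();print(st["position"],st["ee_rot"],st["ft_force"],st["grip_width"])
plan(tgt(-.13),RM,step=15)
s=cam("scene");t=cam("top")
crop(s,220,95,75,75,8,"m11");crop(t,235,180,60,60,10,"m11t")
E
```

```text
[ 0.5620337  -0.00241272  0.20833889] [-179.6766262    30.39156562 -173.23623075] [-5.22347015 -0.7830705   1.68803463] 7.687801603652338e-05
t 18.4 n 1 j [ 22.   7. -29. 125.  11.  18.  82.]
0 xyz [-1.2 -0.3 -2. ] a [-0.2  0.4  0.1]
```

View pics/m11.png

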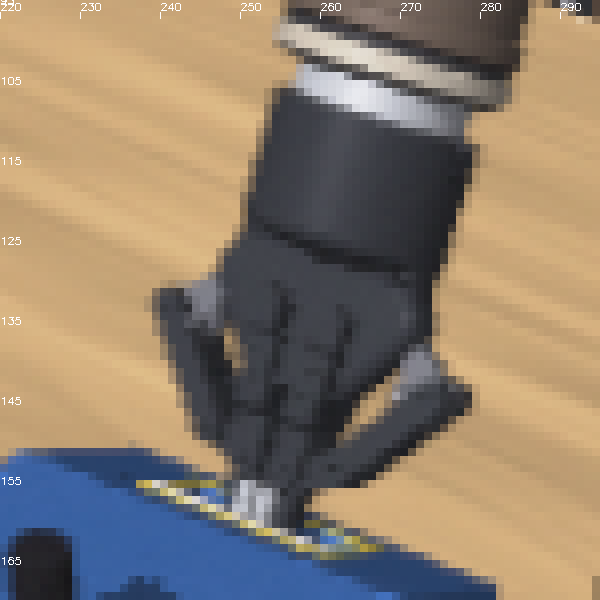

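View pics/m11t.png

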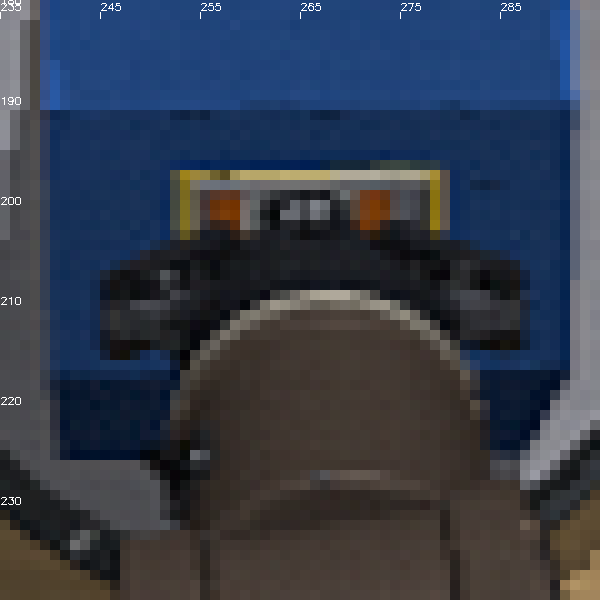

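Call:
move_arm --deltas '[{"x": 0, "y": 0, "z": 10, "ax": 0, "ay": 0, "az": 0}, {"x": 0, "y": 0, "z": 10, "ax": 0, "ay": 0, "az": 0}]'

```text
t: 18.7
position: [0.5692, -0.0022, 0.1902]
ee_rot: [-179.6, 30.1, -173.2]
ft_force: [-2.8, -0.6, 0.5]
grip_width: 0.0003
```

```bash
python3 - <<'E'
from h import *
st=sense();print(st["position"],st["ee_rot"],st["ft_force"],st["joints"].round())
s=cam("scene");t=cam("top")
crop(s,220,95,75,75,8,"m12");crop(t,235,180,60,60,10,"m12t")
E
```

```text
[ 0.56924728 -0.00224539  0.19018624] [-179.62302708   30.08898469 -173.24907506] [-2.83813946 -0.62276682  0.51206675] [ 19.  10. -26. 126.  15.  16.  77.]
```

View pics/m12.png

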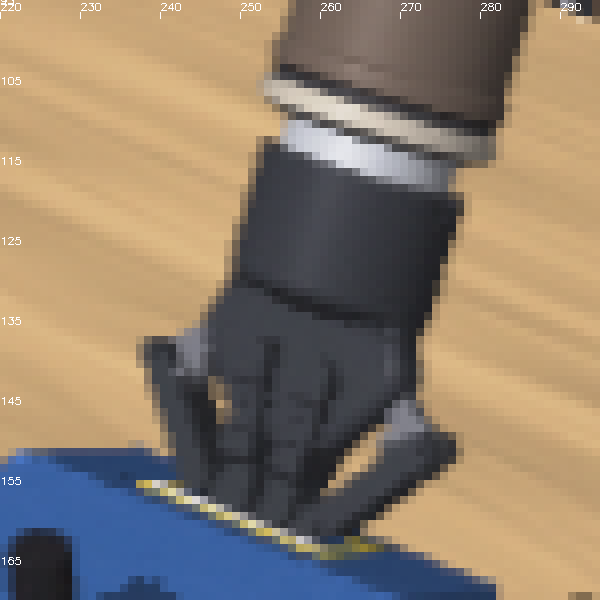

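View pics/m12t.png

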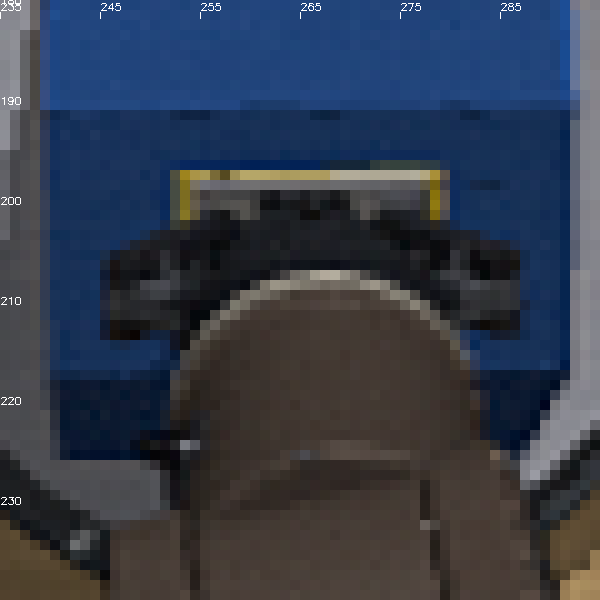

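No orange is visible in the opening any more. Withdrawing.

Call:
move_arm --deltas '[{"x": 0, "y": 0, "z": -15, "ax": 0, "ay": 0, "az": 0}, {"x": 0, "y": 0, "z": -20, "ax": 0, "ay": 0, "az": 0}, {"x": 0, "y": 0, "z": -25, "ax": 0, "ay": 0, "az": 0}, {"x": 0, "y": 0, "z": -30, "ax": 0, "ay": 0, "az": 0}, {"x": 0, "y": 0, "z": -40, "ax": 0, "ay": 0, "az": 0}, {"x": 0, "y": 0, "z": -40, "ax": 0, "ay": 0, "az": 0}, {"x": 0, "y": 0, "z": -40, "ax": 0, "ay": 0, "az": 0}]'

```text
t: 19.5
position: [0.4582, -0.0089, 0.3783]
ee_rot: [180.0, 29.8, -172.8]
ft_force: [1.1, -0.2, 0.3]
grip_width: 0.0002
```

```bash
python3 - <<'E'
from h import *
st=sense();print(st["position"],st["ee_rot"],st["ft_force"],st["joints"].round())
s=cam("scene");t=cam("top")
crop(s,190,100,120,120,6,"m13");crop(t,215,135,100,120,6,"m13t")
E
```

```text
[ 0.45821274 -0.00891278  0.37833745] [ 179.99888987   29.77169721 -172.75313357] [ 1.0536603  -0.19840168  0.34943195] [ 33. -15. -27. 117. -17.  48. 111.]
```

View pics/m13.png

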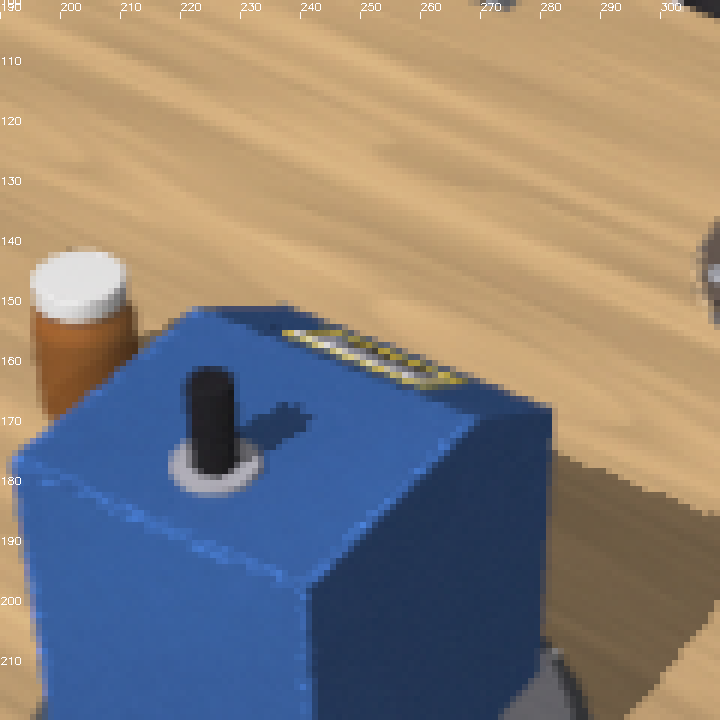

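View pics/m13t.png

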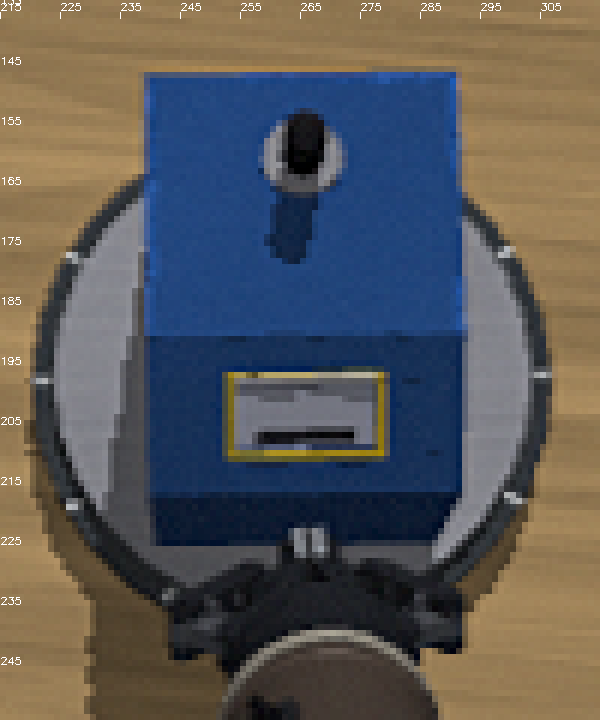

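The flap is shut in both views and the orange tin is gone from outside. One last full check before handing in.

```bash
python3 - <<'E'
from h import *
for n in("scene","top"): cv2.imwrite(f"pics/{n}_end.png",np.hstack([cv2.imread(f"pics/{n}0_raw.png"),cam(n)["frame"][:,:,::-1]])[:, :, :][::1]) if 0 else None
a=cam("top")["frame"][:,:,::-1]; b=cam("scene")["frame"][:,:,::-1]
cv2.imwrite("pics/end.png",cv2.resize(np.hstack([a,b]),(800,300),interpolation=cv2.INTER_AREA))
t0=cv2.imread("pics/top0_raw.png"); d=cv2.absdiff(t0,a).max(2)
for nm,(u,v,w,h) in dict(jar=(340,235,32,32),mug=(145,210,35,32),wrench=(355,165,20,60),big=(120,158,40,38),pink=(98,198,42,38)).items(): print(nm,(d[v:v+h,u:u+w]>40).sum())
E
```

```text
jar 0
mug 143
wrench 0
big 0
pink 0
```

View pics/end.png

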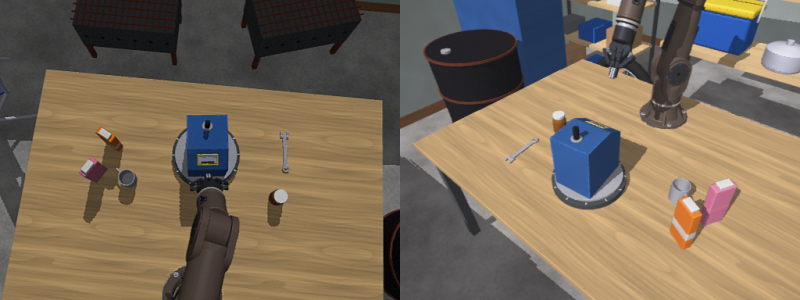

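```bash
python3 - <<'E'
from h import *
t0=cv2.imread("pics/top0_raw.png"); a=cam("top")["frame"][:,:,::-1]
c=np.hstack([x[205:250,140:190] for x in(t0,a)]); cv2.imwrite("pics/mug.png",cv2.resize(c,None,fx=7,fy=7,interpolation=cv2.INTER_NEAREST))
E
```

```text
(no output)
```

View pics/mug.png

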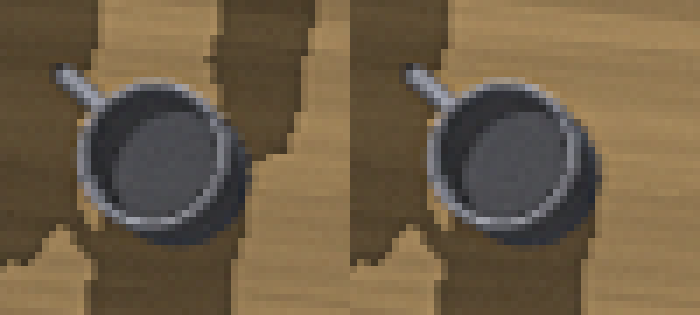

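The mug hasn't moved; the difference is only the tin's shadow, which is gone. Handing in.

```bash
python3 -c "
from bench import *
print(sense()['t']); print(hand_in())"
```

```text
19.75
the job is handed in; nothing more can be done
None
```

The job is done and handed in at 19.75 s: the box is back in line with the red arrow, and the small orange tin is inside with the flap shut. I turned the box back two clicks by the knob. Then I slid the tin in through the flap and pushed it the rest of the way with shut fingers.

- **Box and flap:** in the last pictures the box's back corners are within about 1 px of where they should be at zero turn. The flap looks as it did when shut at the start, and no orange shows outside.
- **Tin inside:** I could not see into the box. I take it that the tin is inside because the orange vanished from the opening, the pushing force fell off and the flap closed.
- **Bystanders:** the jar, the wrench, the larger orange tin and the pink one show no change in the top view. The mug's area did differ, but only because the tin's shadow had gone; the mug itself had not moved.
- **Robot:** the gripper was clear of everything and the force reading was near zero.
- **One disagreement:** the fingertips looked about 20 mm farther back than the stated tool point implies, so I set grasp and push depths from the images instead.

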